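Lock the mixing cup into the make-up mixer

TASK

Take the steel mixing cup by its handle, bring it up under the make-up mixer's head, find the slots in the collar by feel, push the lugs up through them and twist the cup anticlockwise (seen from above) to the stop, so that the lugs drop into their pockets and the cup hangs locked and level when you let go. Be gentle with the mixer and leave the other things on the table where they are.

Things in the scene. Friction and masses are not known exactly. Their poses are not given: they have to be found in the camera images.
- mixer: Grey bench mixer, 300 mm high, fixed; black foot 150 mm wide, 18 mm high, reaching 70 mm in front of the collar's axis. Origin on the table, on the collar's axis; x points from that axis to the column behind it (face 100 mm away, 110 mm wide), -x is the open front, z up. The head above the collar is a cylinder of radius 50 mm, 196 to 300 mm above the table.
- mount (a point): Centre of the steel collar's open underside, on its axis, 160 mm up; axes as mixer. Outer radius 52, bore radius 36.5 mm. Three entry slots 120 deg apart, 19 deg wide (a lug takes 14 deg). Anticlockwise of each (from above): a ridge 8 mm high, a pocket (floor 5 mm above the underside), then a stop wall. The collar floats: 1.5 N starts to lift it, 4.5 N lifts it 10 mm, its limit.
- seat (a point): Where the rim's centre is when the cup is locked, 17 mm above mount; axes as mixer. Cup yaw relative to the mixer (0: handle straight to the front, -x; anticlockwise from above is positive): slots at -15 deg, pockets at +15, stop at about +18; but the collar is clamped up to 18 deg off either way (unmeasured), all three shifting together. Pushed, it gives on rubber, 0.2 Nm per deg: keep under 1.5 Nm.
- disc (a point): Underside of the sprung rubber disc inside the collar, 9 mm above mount. The rising rim meets it there; it then presses the cup down with 0.5 N plus 0.15 N per mm. To cross the ridges the rim must be over 20 mm above mount; there is room up to 30 mm. In the pockets the rim is at 17 mm.
- cup_grip (a point): Grip centre of the cup's black handle, 140 mm from the cup's axis, 40 mm above its underside. The grip is a straight level bar, 100 mm long (80 to 180 mm from the axis), 22 wide, 24 high. Axes: the handle points along -x from the cup, z up. The cup weighs about 0.2 kg, centre of mass some 25 mm from its axis towards the handle: grip firmly.
- cup_rim (a point): Centre of the mouth of the steel cup (outer radius 34 mm, 70 mm high, standing upright on the table). Three lugs, 10 mm wide, reach out to radius 43 mm; their tops are 6 mm and undersides 12 mm below the rim; one is opposite the handle, two at 60 deg either side of the handle. Axes as cup_grip.
- jar: Bystander: upright bottle, radius 30 mm, 120 mm high; origin at the centre of its underside. Cup and bottle stand on opposite sides of the mixer, either way round.
- compact: Bystander: flat round powder compact, radius 38 mm, 18 mm high, lying in front of the mixer; origin at the centre of its underside.
- palette: Bystander: flat black eye-shadow case 110 x 70 x 12 mm far to the left; origin at the centre of its underside.
Mind the look-alikes: they are no part of the job. Of the things shaped like the part that bears cup_grip, the bare steel one is meant.

How it is judged:
By the outcome, as a careful person would: the job done as asked, in the order asked, and still so for the second after the job is handed in, with the robot touching nothing.
It also fails if it takes over 72 s, if anything falls off the work surface, if the arm or the gripper's body presses on something with over 40 N, if the wrist force passes 120 N, or if a joint passes its speed limit or range.

ROBOT

A 6-joint arm with a two-finger parallel gripper is mounted at the origin on the work surface. World frame = base frame: x ahead of the robot, y to its left, z up, the work surface at z = 0. Lengths are in m, angles in rad, forces in N, time in s.
With the tool pointing down it reaches from about 0.375 to 0.9 m from the base axis. Payload 3.1 kg.
Tool frame: the origin (TCP) lies midway between the tips of the shut fingers; the grasp point (between the pads) lies ctrl.grip_point_offset behind it (ctrl.grip_point_offset is the distance from the TCP to the grasp point, in m); z points along the fingers, x is the direction in which the jaws open and shut, and the axes are right-handed (so a half turn about z gives the same grasp; the last joint's range is limited). The gripper opens to 87 mm and grips with 3 to 60 N. Pads are 19 mm wide; open, the fingers measure 117 mm over their backs; the gripper's body (75 mm by 190 mm) begins 51 mm behind the grasp point.
Start: joints at [1.103, 0.527, 1.433, -0, 1.181, -0.178], TCP at [0.179, 0.599, 0.223] pointing down, gripper open.
Joint ranges: [-3.08, 3.08], [-0.75, 2.2], [0.22, 2.44], [-1.43, 4.57], [0, 2.65], [-2.85, 2.85]. Speed limits (rad/s): [2.79, 2.79, 3.14, 3.14, 3.14, 3.14].

INTERFACE

Orientations are given as a 3x3 rotation matrix whose columns are the frame's x, y, z axes.
In Python, from bench import ctrl gives the robot as it stands. The module is installed in compiled form; this text tells all that it offers.
- The arm moves only by the shell command python3 -m handwheel 'ROWS' [FORCE]. ROWS is JSON, a list of rows, each a list of 7 numbers: the finger opening in cm, from 0 to 8.7, then the shift along the tool's x, y, z in cm, then the turn, a rotation vector about the tool's x, y, z in rad. A call has 1 to 12 rows; each row is the pose to reach, as a shift and turn from the pose measured when the call began, along the tool's axes at that moment; what a row does not reach only later rows make up. A row lasts 1/12 s, in which the tool goes at most 41.7 mm and 7.16 degrees, less where a joint would pass 70% of its speed; a pose out of reach is approached as far as the arm can. A call with a gripper value outside its range is refused whole. The fingers move at their own pace and stop on an object; FORCE is the grip in N (left out, the last holds). Time passes only in rows, so rows that repeat a pose let the fingers close. It gives the time, the measured TCP pose, the force and the opening at its end, in the units of the state.
- ctrl.observe(): the state, without advancing time (a new reading comes with each control period).
- ctrl.capture(name): name is "scene" or "side" or "wrist"; returns a dict with "image" (400x640x3 uint8, red, green, blue), "z_map" (400x640 float32, m along the optical axis (not along the pixel's ray), 0 where there is no reading), "K" (3x3 intrinsics, pixels), "R" (3x3) and "t" (3): a world point X has camera coordinates R X + t; the wrist camera has in their place "hand_eye" (4x4, takes a point from camera to tool coordinates, whose origin is the TCP and whose axes are the tool frame's). Camera axes: x right, y down, z forward; pixel columns grow to the right and rows downward; lengths in m; the calibration is good to about 2 mm. A picture is of the moment at which its call begins: read the wrist's pose just before it.
- ctrl.hand_in(): hands the job in, once; it reports no verdict.
The state is a dict: "time_s": time; "joints": joint angles; "joint_vel": joint speeds; "joint_efforts": joint torques, N m; "tool_pos": TCP position; "ee_rot": TCP orientation; "force": force on the tool from outside, world axes, zero at the start; "moment": the same for the moment, N m; "grip_width": finger opening in m.
Only numpy, scipy, OpenCV 4.12 (cv2) and the standard library are available. Lean on these libraries where they do the work, as an engineer would, in place of code of your own. Each camera call takes 0.05 s, during which the arm holds its last target. There are 200 camera calls.

## Working session

There is one attempt and no reset: what is moved stays moved. The work goes in short steps, Python scripts to look and compute and a shell command to move; the robot and the scene stay as the last step left them, time stands still between calls to the robot, and variables do not carry over. Pictures are saved under pics/ and viewed, about 8 in all and at most 12, crops included, and the job is handed in when it is done.

```bash
mkdir -p pics; ls
cat > h.py <<'E'
import numpy as np, cv2
from bench import ctrl
def cap(name):
    s=ctrl.observe(); c=ctrl.capture(name)
    if 'hand_eye' in c:
        T=np.eye(4);T[:3,:3]=s['ee_rot'];T[:3,3]=s['tool_pos'];M=T@np.array(c['hand_eye'])
    else:
        M=np.eye(4);M[:3,:3]=np.array(c['R']).T;M[:3,3]=-M[:3,:3]@np.array(c['t'])
    c['M']=M;return c
def cloud(c):
    z=c['z_map'];v,u=np.mgrid[:z.shape[0],:z.shape[1]];K=c['K']
    P=np.stack([(u-K[0][2])/K[0][0]*z,(v-K[1][2])/K[1][1]*z,z],-1)
    W=P@c['M'][:3,:3].T+c['M'][:3,3];W[z==0]=np.nan;return W
def save(n,im):cv2.imwrite('pics/'+n,cv2.cvtColor(np.ascontiguousarray(im),cv2.COLOR_RGB2BGR))
E
python3 - <<'E'
from h import *
s=ctrl.observe();print({k:np.round(v,3).tolist() for k,v in s.items()},ctrl.grip_point_offset)
for n in('scene','side'):
    c=cap(n);save(n+'.png',c['image']);np.savez(n+'.npz',W=cloud(c),im=c['image'],M=c['M'],K=c['K']);print(np.round(c['M'],3))
E
```

```text
pics
{'time_s': 0.0, 'joints': [1.103, 0.528, 1.434, -0.0, 1.181, -0.178], 'joint_vel': [-0.001, 0.0, 0.001, -0.001, -0.0, -0.001], 'joint_efforts': [0.0, -44.003, -17.66, 0.063, 0.058, -0.0], 'tool_pos': [0.178, 0.598, 0.222], 'ee_rot': [[0.286, 0.958, -0.001], [0.958, -0.286, -0.002], [-0.002, -0.0, -1.0]], 'force': [0.227, 0.691, 0.689], 'moment': [0.021, -0.039, 0.009], 'grip_width': 0.087} 0.0187
[[-0.003  0.723 -0.691  1.226]
 [ 1.    -0.01  -0.015  0.117]
 [-0.017 -0.691 -0.723  0.908]
 [ 0.     0.     0.     1.   ]]
[[-0.001 -0.818  0.575 -0.005]
 [-1.     0.007  0.008  0.082]
 [-0.01  -0.575 -0.818  0.856]
 [ 0.     0.     0.     1.   ]]
```

View pics/scene.png

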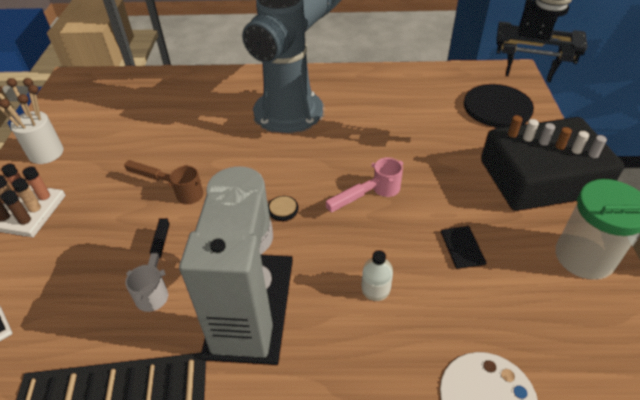

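View pics/side.png

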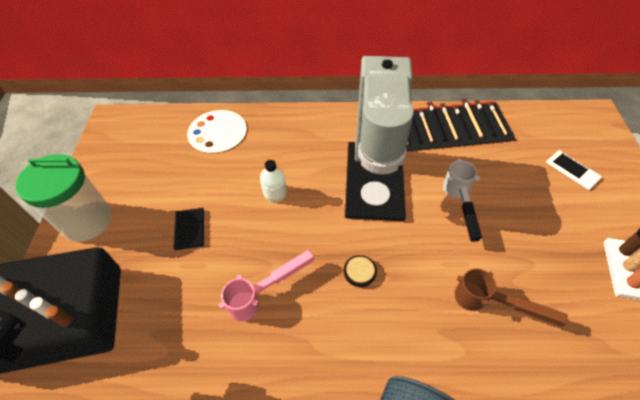

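The scene view shows the steel cup at about (147,288), with its black handle running up to (162,225). The mixer is at (235,260), the jar at (377,278) and the compact at (283,208). In the side view the cup is at (461,178) with its handle end at (474,238), the mixer foot spans (347–405, 143–220), and the pink and brown cups are look-alikes.

```bash
python3 - <<'E'
from h import *
for n,boxes in (('side',dict(cup=(435,150,490,245),mixer=(335,50,420,225),jar=(250,155,295,210),comp=(340,250,382,292))),('scene',dict(cup=(120,210,180,315),mixer=(180,165,300,365),jar=(355,245,400,305),comp=(265,190,300,222)))):
    d=np.load(n+'.npz');W=d['W'];im=d['im'].astype(int)
    for k,(a,b,c,e) in boxes.items():
        w=W[b:e,a:c].reshape(-1,3);g=im[b:e,a:c].reshape(-1,3);ok=~np.isnan(w[:,0]);w=w[ok];g=g[ok]
        if k=='cup':
            r=w[(w[:,2]>.062)&(w[:,2]<.08)];print(n,'rim n',len(r),r.min(0).round(3),r.max(0).round(3),np.median(r,0).round(3))
            m=(g.max(1)<60)&(w[:,2]>.03)&(w[:,2]<.062);h=w[m]
            hh=h[h[:,2]>np.percentile(h[:,2],90)-.006]
            mu=hh.mean(0);u,s,v=np.linalg.svd(hh[:,:2]-mu[:2]);print('handle',len(hh),mu.round(3),hh.min(0).round(3),hh.max(0).round(3),v[0].round(3),np.degrees(np.arctan2(v[0][1],v[0][0])))
            t=(hh[:,:2]-mu[:2])@v[0];print('extent',t.min(),t.max())
        elif k=='mixer':
            f=w[(w[:,2]>.010)&(w[:,2]<.024)&(g.max(1)<70)]
            rc=cv2.minAreaRect((f[:,:2]*1000).astype(np.float32));print('foot',len(f),rc)
            f=w[(w[:,2]>.29)&(w[:,2]<.31)]
            rc=cv2.minAreaRect((f[:,:2]*1000).astype(np.float32));print('top',len(f),rc,np.median(f[:,2]),cv2.boxPoints(rc).round())
            for lo in(.0,.15,.2,.25,.28): 
                q=w[(w[:,2]>lo)&(w[:,2]<lo+.02)];print(lo,len(q),q.min(0).round(3),q.max(0).round(3)) if len(q) else 0
        else:
            f=w[w[:,2]>.008];print(k,f.min(0).round(3),f.max(0).round(3))
E
python3 - <<'E'
import cv2
for n,b,o in(('side',(330,40,520,260),'a'),):
    im=cv2.imread(f'pics/{n}.png')[b[1]:b[3],b[0]:b[2]];cv2.imwrite('pics/crop1.png',cv2.resize(im,None,fx=2.7,fy=2.7,interpolation=cv2.INTER_CUBIC))
E
```

```text
side rim n 233 [ 0.612 -0.295  0.062] [ 0.689 -0.22   0.074] [ 0.639 -0.257  0.068]
handle 322 [ 0.512 -0.256  0.052] [ 0.465 -0.268  0.048] [ 0.563 -0.246  0.056] [-1.    -0.005] -179.72736209162517
extent -0.051366661708922436 0.04679337555777393
foot 2327 ((718.0872192382812, -76.01234436035156), (196.97372436523438, 352.34625244140625), 86.0159912109375)
top 3363 ((676.4324951171875, -46.73931121826172), (109.19627380371094, 223.63827514648438), 86.75430297851562) 0.30017867157818534 [[ 562.  -95.]
 [ 785. -108.]
 [ 791.    1.]
 [ 568.   14.]]
0.0 4812 [ 0.532 -0.207  0.   ] [0.981 0.06  0.02 ]
0.15 158 [ 0.561 -0.091  0.15 ] [0.762 0.01  0.17 ]
0.2 313 [ 0.564 -0.089  0.2  ] [0.738 0.008 0.22 ]
0.25 367 [ 0.564 -0.103  0.25 ] [0.782 0.009 0.27 ]
0.28 1686 [ 0.565 -0.106  0.28 ] [0.789 0.008 0.3  ]
jar [0.598 0.185 0.008] [0.651 0.244 0.123]
comp [ 0.366 -0.03   0.008] [0.442 0.045 0.024]
scene rim n 306 [ 0.612 -0.296  0.062] [ 0.69  -0.219  0.073] [ 0.645 -0.257  0.067]
handle 310 [ 0.522 -0.257  0.051] [ 0.471 -0.268  0.047] [ 0.567 -0.247  0.055] [1. 0.] 0.018790989336551427
extent -0.05057163166426335 0.045423025094738605
foot 2343 ((556.4561767578125, -115.40086364746094), (301.7662658691406, 477.5972900390625), 87.49113464355469)
top 6391 ((679.7850952148438, -46.15254211425781), (108.39910125732422, 224.64077758789062), 85.76254272460938) 0.2993198317304919 [[ 564.  -92.]
 [ 788. -109.]
 [ 796.   -0.]
 [ 572.   16.]]
0.0 5618 [ 0.238 -0.277  0.   ] [0.802 0.059 0.02 ]
0.15 514 [ 0.606 -0.107  0.15 ] [0.795 0.009 0.17 ]
0.2 583 [ 0.609 -0.107  0.2  ] [0.794 0.007 0.22 ]
0.25 720 [ 0.608 -0.108  0.25 ] [0.795 0.007 0.27 ]
0.28 4992 [ 0.568 -0.107  0.28 ] [0.794 0.007 0.3  ]
jar [0.611 0.184 0.008] [0.663 0.243 0.123]
comp [ 0.368 -0.029  0.008] [0.633 0.044 0.281]
```

View pics/crop1.png

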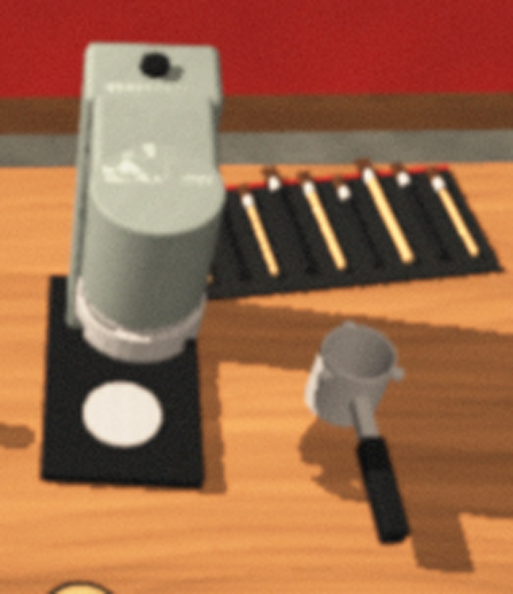

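The crop shows the mixer head front-on, the silver collar below it at (140,340) and the cup with its handle pointing at the robot. Next I fit circles for the head axis and the cup rim, and check the wrist camera mount.

Run:
```python
from h import *
from scipy.optimize import least_squares as LS
print(np.round(ctrl.capture('wrist')['hand_eye'],3))
def circ(p,r,x0): 
    f=LS(lambda q:np.hypot(p[:,0]-q[0],p[:,1]-q[1])-r,x0,loss='soft_l1',f_scale=.002);return f.x.round(4),np.median(abs(f.fun)).round(4)
d=np.load('side.npz');W=d['W'][50:225,335:420].reshape(-1,3)
q=W[(W[:,2]>.205)&(W[:,2]<.29)&(W[:,0]<.608)&(W[:,1]>-.1)];print('head side',len(q),circ(q,.05,[.616,-.042]))
q=W[(W[:,2]>.162)&(W[:,2]<.194)&(W[:,0]<.62)&(W[:,1]>-.1)];print('collar side',len(q),circ(q,.052,[.616,-.042]))
# top yaw via lines of the sides
for n,b in(('side',(335,50,420,225)),('scene',(180,165,300,365))):
    W=np.load(n+'.npz')['W'][b[1]:b[3],b[0]:b[2]].reshape(-1,3)
    t=W[(W[:,2]>.292)&(W[:,2]<.306)]
    L=[];R=[];F=[]
    for x in np.arange(.63,.78,.006):
        s=t[(abs(t[:,0]-x)<.004)]
        if len(s)>8:L.append((x,s[:,1].max()));R.append((x,s[:,1].min()))
    L=np.array(L);R=np.array(R);pl=np.polyfit(*L.T,1);pr=np.polyfit(*R.T,1);print(n,'yaw',np.degrees(np.arctan([pl[0],pr[0]])).round(2),'mid y at .616',(np.polyval(pl,.616)+np.polyval(pr,.616))/2)
    print((np.c_[L,R[:,1]]*1000).round(0)[::4].tolist())
    f=t[t[:,0]<.6]; 
    e=[(f[abs(f[:,1]-y)<.003][:,0].min(),y) for y in np.arange(-.08,.0,.005) if (abs(f[:,1]-y)<.003).sum()>3]
    print('front edge circ',circ(np.array(e),.05,[.616,-.042]))
# foot white disc and edges
d=np.load('side.npz');W=d['W'];im=d['im'].astype(int)
w=W[175:210,355:395].reshape(-1,3);g=im[175:210,355:395].reshape(-1,3);m=g.min(1)>120;print('disc',m.sum(),w[m].min(0).round(3),w[m].max(0).round(3))
for x in(.555,.575,.595):
    m=(abs(W[...,0]-x)<.004)&(W[...,2]>.012)&(W[...,2]<.024)&(W[...,1]>-.16)&(W[...,1]<.08);print('foot y',x,W[m][:,1].min().round(4),W[m][:,1].max().round(4))
m=(W[...,2]>.012)&(W[...,2]<.024)&(abs(W[...,1]+.04)<.06)&(W[...,0]>.5);print('foot front',W[m][:,0].min())
for n,b in(('side',(435,150,490,245)),('scene',(120,210,180,315))):
    W=np.load(n+'.npz')['W'][b[1]:b[3],b[0]:b[2]].reshape(-1,3)
    q=W[(W[:,2]>.067)&(W[:,2]<.076)];print('rim',n,len(q),circ(q,.0325,[.655,-.257]),q[:,:2].min(0),q[:,:2].max(0))
```

```text
[[ 1.    -0.001  0.001 -0.001]
 [ 0.001  0.965  0.262 -0.072]
 [-0.001 -0.262  0.965 -0.162]
 [ 0.     0.     0.     1.   ]]
head side 1346 (array([ 0.6163, -0.0415]), np.float64(0.0005))
collar side 543 (array([ 0.6172, -0.0415]), np.float64(0.0014))
side yaw [-0.1  -7.81] mid y at .616 -0.04113089002560596
[[630.0, 7.0, -87.0], [654.0, 3.0, -91.0], [678.0, 2.0, -92.0], [702.0, 0.0, -96.0], [726.0, 5.0, -102.0], [750.0, 4.0, -105.0], [774.0, 2.0, -106.0]]
front edge circ (array([ 0.6146, -0.041 ]), np.float64(0.0004))
scene yaw [-0.37 -7.81] mid y at .616 -0.04173375419459304
[[630.0, 5.0, -88.0], [654.0, 3.0, -91.0], [678.0, 0.0, -93.0], [702.0, -1.0, -95.0], [726.0, 3.0, -103.0], [750.0, 3.0, -106.0], [774.0, 1.0, -107.0]]
front edge circ (array([ 0.6169, -0.043 ]), np.float64(0.0008))
disc 542 [nan nan nan] [nan nan nan]
foot y 0.555 -0.1121 0.0377
foot y 0.575 -0.1117 0.0348
foot y 0.595 -0.115 0.0342
foot front 0.5410185668542914
rim side 131 (array([ 0.6458, -0.256 ]), np.float64(0.0008)) [ 0.61199955 -0.28920648] [ 0.68112257 -0.22334781]
rim scene 149 (array([ 0.6473, -0.2572]), np.float64(0.0009)) [ 0.61310258 -0.29034864] [ 0.68069864 -0.22338873]
```

```bash
cat >> h.py <<'E'
from scipy.spatial.transform import Rotation as Ro
def row(gp,yawdeg,tilt=0):
    """row (cm, rad) to bring grasp point to gp; cup-yaw deg (tool x at 90+yaw)."""
    s=ctrl.observe();R=np.array(s['ee_rot']);a=np.radians(90+yawdeg)
    T=np.array([[np.cos(a),np.sin(a),0],[np.sin(a),-np.cos(a),0],[0,0,-1.]]).T.reshape(3,3).T
    T=np.column_stack([[np.cos(a),np.sin(a),0],[np.sin(a),-np.cos(a),0],[0,0,-1.]])
    tcp=np.array(gp)+ctrl.grip_point_offset*T[:,2]
    d=R.T@(tcp-np.array(s['tool_pos']))*100;w=Ro.from_matrix(R.T@T).as_rotvec()
    print('row',d.round(2).tolist(),w.round(4).tolist())
def st():
    s=ctrl.observe();R=np.array(s['ee_rot']);g=np.array(s['tool_pos'])-ctrl.grip_point_offset*R[:,2]
    print('t',round(s['time_s'],2),'gp',g.round(4),'yaw',np.degrees(np.arctan2(R[1,0],R[0,0])).round(2)-90,'z',R[:,2].round(4),'F',np.round(s['force'],2),'M',np.round(s['moment'],3),'w',round(s['grip_width'],4));return s
E
python3 -c "
from h import *
row([.5265,-.257,.203],0)"
```

```text
row [-72.02, 57.81, 3.85] [-0.0005, 0.0016, -0.2898]
```

```bash
python3 -m handwheel '[[8.7,-36,32,2,0,0,-0.15],[8.7,-36,32,2,0,0,-0.15],[8.7,-36,32,2,0,0,-0.15],[8.7,-36,32,2,0,0,-0.15],[8.7,-36,32,2,0,0,-0.15],[8.7,-36,32,2,0,0,-0.15],[8.7,-36,32,2,0,0,-0.15],[8.7,-36,32,2,0,0,-0.15],[8.7,-36,32,2,0,0,-0.15],[8.7,-36,32,2,0,0,-0.15],[8.7,-36,32,2,0,0,-0.15],[8.7,-36,32,2,0,0,-0.15]]' 50; python3 -c "
from h import *
st();row([.5265,-.257,.203],0)"
```

```text
time_s: 1.15
tool_pos: [0.3836, 0.1589, 0.2023]
ee_rot: [[0.142, 0.99, 0.0], [0.99, -0.142, -0.002], [-0.002, 0.001, -1.0]]
force: [-0.7, -0.0, -0.1]
grip_width: 0.0871
t 1.15 gp [0.3836 0.1589 0.221 ] yaw -8.14 z [ 3.0e-04 -2.3e-03 -1.0e+00] F [-0.72 -0.02 -0.06] M [0.06  0.001 0.032] w 0.0871
row [-39.14, 20.04, 1.9] [0.0005, 0.0023, -0.1421]
```

```bash
python3 -m handwheel '[[8.7,-39.1,20,4,0,0,-0.142],[8.7,-39.1,20,4,0,0,-0.142],[8.7,-39.1,20,4,0,0,-0.142],[8.7,-39.1,20,4,0,0,-0.142],[8.7,-39.1,20,4,0,0,-0.142],[8.7,-39.1,20,4,0,0,-0.142],[8.7,-39.1,20,4,0,0,-0.142],[8.7,-39.1,20,4,0,0,-0.142],[8.7,-39.1,20,4,0,0,-0.142],[8.7,-39.1,20,4,0,0,-0.142],[8.7,-39.1,20,4,0,0,-0.142],[8.7,-39.1,20,4,0,0,-0.142]]'
python3 - <<'E'
from h import *
st();row([.5265,-.257,.042],0)
c=cap('wrist');save('w1.png',c['image']);W=cloud(c);im=c['image'].astype(int);np.savez('w1.npz',W=W,im=im)
m=(im.max(2)<70)&(W[...,2]>.045)&(W[...,2]<.062)&(W[...,0]<.57)&(abs(W[...,1]+.257)<.04)
h=W[m];mu=h.mean(0);v=np.linalg.svd(h[:,:2]-mu[:2],full_matrices=False)[2][0];print('handle',len(h),mu.round(4),h.min(0).round(4),h.max(0).round(4),np.degrees(np.arctan(v[1]/v[0])))
m=(W[...,2]>.066)&(W[...,2]<.076)&(W[...,0]>.6)&(W[...,0]<.7)&(abs(W[...,1]+.257)<.05)
from scipy.optimize import least_squares as LS
p=W[m];f=LS(lambda q:np.hypot(p[:,0]-q[0],p[:,1]-q[1])-.0325,[.6465,-.257],loss='soft_l1',f_scale=.002);print('rim',len(p),f.x.round(4),p.min(0).round(4),p.max(0).round(4))
E
```

```text
time_s: 2.15
tool_pos: [0.5292, -0.2646, 0.1629]
ee_rot: [[0.005, 1.0, 0.005], [1.0, -0.005, -0.008], [-0.008, 0.005, -1.0]]
force: [0.5, 0.2, -0.6]
grip_width: 0.0869
t 2.15 gp [ 0.5291 -0.2644  0.1816] yaw -0.269999999999996 z [ 0.0053 -0.0083 -1.    ] F [ 0.54  0.25 -0.64] M [ 0.02  -0.072  0.004] w 0.0869
row [0.87, -0.35, 13.95] [0.0053, 0.0083, -0.0047]
handle 3174 [ 0.5127 -0.2599  0.0521] [ 0.4657 -0.2701  0.0483] [ 0.5631 -0.2493  0.0546] 0.7943179806236937
rim 520 [ 0.6447 -0.2587] [ 0.611  -0.2925  0.066 ] [ 0.6465 -0.2256  0.072 ]
```

View pics/w1.png

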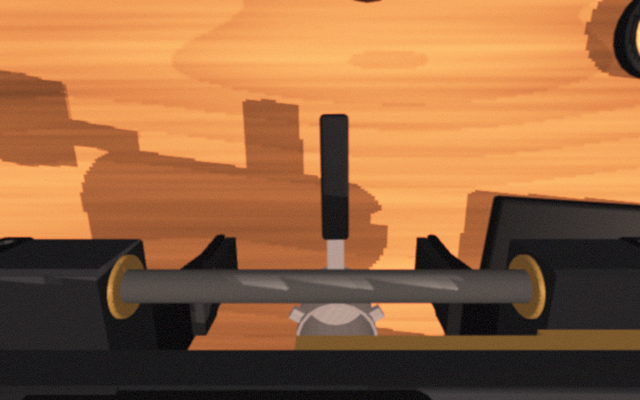

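The wrist view shows the handle lying between the jaws, from (334,115) to (334,240), with the cup rim at (338,320). Nothing else is near the jaws, so I descend.

```bash
python3 -m handwheel '[[8.7,0.8,-0.4,9,0.005,0.008,-0.005],[8.7,0.8,-0.4,9,0.005,0.008,-0.005],[8.7,0.8,-0.4,9,0.005,0.008,-0.005],[8.7,0.7,-0.4,14.1,0.005,0.008,-0.005],[8.7,0.7,-0.4,14.1,0.005,0.008,-0.005],[8.7,0.7,-0.4,14.1,0.005,0.008,-0.005],[8.7,0.7,-0.4,14.1,0.005,0.008,-0.005]]'; python3 -c "
from h import *
st();row([.5255,-.2575,.0405],0)"
```

```text
time_s: 2.78
tool_pos: [0.5237, -0.2536, 0.0226]
ee_rot: [[-0.002, 1.0, -0.003], [1.0, 0.002, 0.004], [0.004, -0.003, -1.0]]
force: [0.6, -0.4, -0.1]
grip_width: 0.087
t 2.78 gp [ 0.5237 -0.2536  0.0413] yaw 0.09000000000000341 z [-0.0035  0.0045 -1.    ] F [ 0.59 -0.41 -0.06] M [-0.017 -0.003  0.052] w 0.087
row [-0.39, 0.18, 0.08] [-0.0035, -0.0045, 0.0016]
```

```bash
python3 -m handwheel '[[8.7,-0.4,0.2,0.1,-0.0035,-0.0045,0],[8.7,-0.4,0.2,0.1,-0.0035,-0.0045,0],[1.5,-0.4,0.2,0.1,-0.0035,-0.0045,0],[1.5,-0.4,0.2,0.1,-0.0035,-0.0045,0],[1.5,-0.4,0.2,0.1,-0.0035,-0.0045,0],[1.5,-0.4,0.2,0.1,-0.0035,-0.0045,0],[1.5,-0.4,0.2,0.1,-0.0035,-0.0045,0],[1.5,-0.4,0.2,0.1,-0.0035,-0.0045,0],[1.5,-0.4,0.2,0.1,-0.0035,-0.0045,0],[1.5,-0.4,0.2,0.1,-0.0035,-0.0045,0],[1.5,-0.4,0.2,0.1,-0.0035,-0.0045,0],[1.5,-0.4,0.2,0.1,-0.0035,-0.0045,0]]' 60; python3 -c "
from h import *
st();row([.5255,-.2575,.0605],0)"
```

```text
time_s: 3.78
tool_pos: [0.5257, -0.2575, 0.0215]
ee_rot: [[-0.002, 1.0, -0.0], [1.0, 0.002, 0.0], [0.0, -0.0, -1.0]]
force: [-0.1, -0.2, -0.0]
grip_width: 0.0282
t 3.78 gp [ 0.5257 -0.2575  0.0402] yaw 0.09000000000000341 z [-1.e-04  1.e-04 -1.e+00] F [-0.1  -0.16 -0.02] M [ 0.024  0.008 -0.045] w 0.0282
row [0.0, -0.02, -2.03] [-0.0001, -0.0001, 0.0015]
```

Still closing; a few more rows, then lift.

```bash
python3 -m handwheel '[[1.5,0,0,0,0,0,0],[1.5,0,0,0,0,0,0],[1.5,0,0,0,0,0,0],[1.5,0,0,0,0,0,0],[1.5,0,0,-3,0,0,0],[1.5,0,0,-6,0,0,0],[1.5,0,0,-6,0,0,0],[1.5,0,0,-6,0,0,0],[1.5,0,0,-6,0,0,0]]' 60
python3 - <<'E'
from h import *
from scipy.optimize import least_squares as LS
s=st()
for n in('side','scene'):
    c=cap(n);W=cloud(c)
    for lo,hi in((.118,.136),):
        m=(W[...,2]>lo)&(W[...,2]<hi)&(W[...,0]>.6)&(W[...,0]<.7)&(abs(W[...,1]+.257)<.055)
        p=W[m]; top=p[p[:,2]>np.percentile(p[:,2],60)]
        f=LS(lambda q:np.hypot(p[:,0]-q[0],p[:,1]-q[1])-.0325,[.6465,-.257],loss='soft_l1',f_scale=.002)
        # rim plane
        A=np.c_[top[:,0]-.646,top[:,1]+.257,np.ones(len(top))];k=np.linalg.lstsq(A,top[:,2],rcond=None)[0]
        print(n,len(p),f.x.round(4),p.min(0).round(4),p.max(0).round(4),'plane',k.round(4))
    if n=='side':save('s2.png',cv2.resize(c['image'][110:270,400:560],None,fx=3,fy=3,interpolation=2))
E
```

```text
time_s: 4.53
tool_pos: [0.5247, -0.2568, 0.0807]
ee_rot: [[-0.002, 1.0, -0.002], [1.0, 0.002, 0.001], [0.001, -0.002, -1.0]]
force: [-0.4, -0.1, -1.9]
grip_width: 0.0214
t 4.53 gp [ 0.5247 -0.2568  0.0994] yaw 0.09999999999999432 z [-0.0021  0.0014 -1.    ] F [-0.43 -0.06 -1.93] M [-0.013  0.289  0.044] w 0.0214
side 229 [ 0.6453 -0.2547] [ 0.611  -0.2862  0.1181] [ 0.6886 -0.217   0.1291] plane [-0.0124 -0.0005  0.1267]
scene 329 [ 0.6467 -0.256 ] [ 0.6116 -0.2962  0.118 ] [ 0.6885 -0.2171  0.1283] plane [-0.0114  0.0055  0.1252]
```

View pics/s2.png

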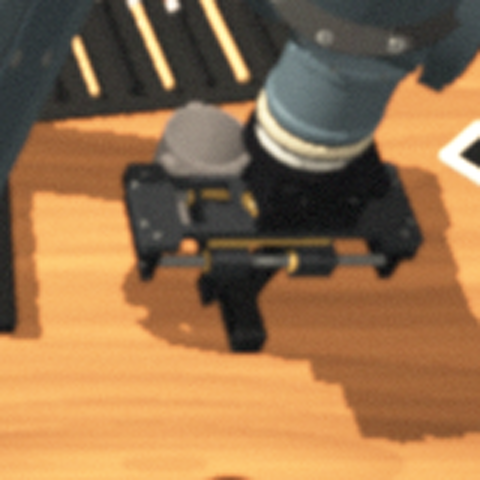

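The side crop shows the cup lifted and held by its handle, rim at (205,140), hanging level. Now I bring it under the collar, at rim z of about 0.14.

```bash
python3 -m handwheel '[[1.5,2,-1.5,-1,0,0,0],[1.5,5,-2.8,-1,0,0,0],[1.5,8,-2.8,-1,0,0,0],[1.5,11,-2.8,-1,0,0,0],[1.5,14,-2.8,-1,0,0,0],[1.5,17,-2.8,-1,0,0,0],[1.5,19.5,-2.8,-1,0,0,0],[1.5,20.8,-2.8,-1,0,0,0],[1.5,21.3,-2.8,-1,0,0,0],[1.5,21.3,-2.8,-1,0,0,0],[1.5,21.3,-2.8,-1,0,0,0]]'
python3 - <<'E'
from h import *
st();row([.4962,-.0435,.125],0)
c=cap('side');save('s3.png',cv2.resize(c['image'][110:270,300:460],None,fx=3,fy=3,interpolation=2))
E
```

```text
time_s: 5.55
tool_pos: [0.496, -0.0439, 0.09]
ee_rot: [[-0.002, 1.0, -0.004], [1.0, 0.002, 0.002], [0.002, -0.004, -1.0]]
force: [0.8, -0.8, -2.5]
grip_width: 0.0209
t 5.55 gp [ 0.4961 -0.044   0.1087] yaw 0.10999999999999943 z [-0.004   0.0023 -1.    ] F [ 0.8  -0.82 -2.46] M [ 0.015  0.262 -0.022] w 0.0209
row [0.05, 0.01, -1.63] [-0.004, -0.0023, 0.0019]
```

View pics/s3.png

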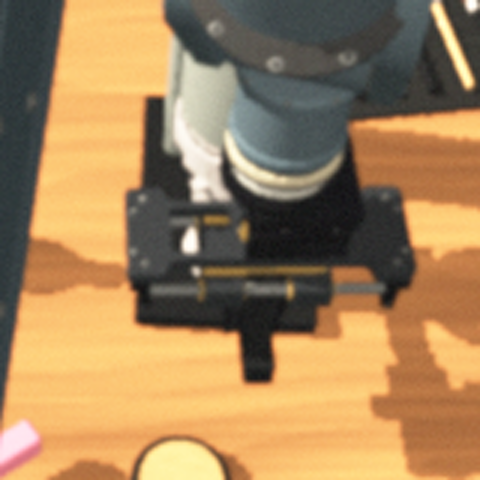

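The side crop shows the gripper in front of the mixer, with the cup under the collar, hidden by the wrist, and the handle end at (258,365). I raise it to just below the collar and take a baseline.

```bash
python3 -m handwheel '[[1.5,0.05,0,-0.8,-0.004,-0.002,0.002],[1.5,0.05,0,-1.6,-0.004,-0.002,0.002],[1.5,0.05,0,-1.6,-0.004,-0.002,0.002],[1.5,0.05,0,-1.6,-0.004,-0.002,0.002],[1.5,0.05,0,-1.6,-0.004,-0.002,0.002],[1.5,0.05,0,-1.6,-0.004,-0.002,0.002]]' >/dev/null; python3 -c "
from h import *
st();row([.4962,-.0435,.133],0)"
python3 -m handwheel '[[1.5,0,0,-0.4,0,0,0],[1.5,0,0,-0.8,0,0,0],[1.5,0,0,-0.8,0,0,0],[1.5,0,0,-0.8,0,0,0]]' >/dev/null; python3 -c "
from h import *
st();row([.4962,-.0435,.137],0)"
```

```text
t 6.1 gp [ 0.4961 -0.0441  0.1249] yaw -0.0799999999999983 z [ 5.e-04  2.e-04 -1.e+00] F [ 0.38  0.28 -2.97] M [0.007 0.29  0.073] w 0.0213
row [0.06, 0.0, -0.81] [0.0005, -0.0002, -0.0013]
t 6.43 gp [ 0.4961 -0.0441  0.1331] yaw -0.06999999999999318 z [ 6.e-04  1.e-04 -1.e+00] F [-0.01  0.3  -2.29] M [ 0.006  0.311 -0.003] w 0.022
row [0.06, 0.01, -0.39] [0.0006, -0.0001, -0.0012]
```

```bash
python3 -m handwheel '[[1.5,0,0,-0.2,0,0,0],[1.5,0,0,-0.4,0,0,0],[1.5,0,0,-0.65,0,0,0],[1.5,0,0,-0.65,0,0,0],[1.5,0,0,-0.65,0,0,0]]' >/dev/null; python3 -c "
from h import *
st();
for a in (-4,-8):
  r=np.radians(a);row([.6167-.1205*np.cos(r),-.0435-.1205*np.sin(r),.1395],a)"
```

```text
t 6.85 gp [ 0.4956 -0.0439  0.1395] yaw -0.06999999999999318 z [-5.e-04  4.e-04 -1.e+00] F [ 0.43 -0.07 -5.38] M [0.097 0.663 0.012] w 0.0215
row [0.88, 0.08, -0.0] [-0.0005, -0.0004, 0.0687]
row [1.72, 0.17, -0.0] [-0.0005, -0.0004, 0.1385]
```

```bash
cat > chk.py <<'E'
from h import *
import sys
s=st(); sys.exit(0 if s['force'][2]<-4.3 and abs(s['moment'][2])<.6 else 1)
E
python3 -m handwheel '[[1.5,0.29,0.01,0,0,0,0.024],[1.5,0.58,0.02,0,0,0,0.048],[1.5,0.86,0.08,0,0,0,0.07],[1.5,0.86,0.08,0,0,0,0.07],[1.5,0.86,0.08,0,0,0,0.07]]' >/dev/null; python3 chk.py && python3 -m handwheel '[[1.5,0.29,0.01,0,0,0,0.024],[1.5,0.57,0.02,0,0,0,0.048],[1.5,0.84,0.03,0,0,0,0.07],[1.5,0.84,0.03,0,0,0,0.07],[1.5,0.84,0.03,0,0,0,0.07]]' >/dev/null; python3 chk.py && python3 -c "
from h import *
r=np.radians(-12);row([.6167-.1205*np.cos(r),-.0435-.1205*np.sin(r),.1395],-12)"
```

```text
t 7.27 gp [ 0.4961 -0.0351  0.1394] yaw -4.010000000000005 z [-1.2e-03  6.0e-04 -1.0e+00] F [-0.84  0.68 -5.27] M [0.091 0.571 0.098] w 0.0215
t 7.68 gp [ 0.4968 -0.0268  0.1393] yaw -7.959999999999994 z [-1.6e-03  7.0e-04 -1.0e+00] F [-0.63  1.07 -4.22] M [0.186 0.54  0.072] w 0.0214
```

```bash
python3 -m handwheel '[[1.5,0.06,0.03,0,0,0,0],[1.5,0.06,0.03,0,0,0,0]]' >/dev/null; python3 chk.py;python3 -c "
from h import *
for a in (-12,):
  r=np.radians(a);row([.6167-.1205*np.cos(r),-.0435-.1205*np.sin(r),.1397],a)"
```

```text
t 7.85 gp [ 0.497  -0.0263  0.1392] yaw -7.950000000000003 z [-2.1e-03  7.0e-04 -1.0e+00] F [-1.53  0.65 -4.24] M [ 0.137  0.574 -0.027] w 0.0213
row [0.81, 0.08, -0.04] [-0.0022, -0.0004, 0.0707]
```

```bash
sed -i 's/-4.3/-3.5/' chk.py
python3 -m handwheel '[[1.5,0.28,0.03,-0.04,-0.002,0,0.024],[1.5,0.56,0.05,-0.04,-0.002,0,0.048],[1.5,0.81,0.08,-0.04,-0.002,0,0.07],[1.5,0.81,0.08,-0.04,-0.002,0,0.07],[1.5,0.81,0.08,-0.04,-0.002,0,0.07]]' >/dev/null; python3 chk.py && python3 -m handwheel '[[1.5,0.29,0.01,0,0,0,0.024],[1.5,0.57,0.02,0,0,0,0.048],[1.5,0.84,0.05,0,0,0,0.07],[1.5,0.84,0.05,0,0,0,0.07],[1.5,0.84,0.05,0,0,0,0.07]]' >/dev/null && python3 chk.py; python3 -c "
from h import *
for a in (-12,-20):
  r=np.radians(a);row([.6167-.1205*np.cos(r),-.0435-.1205*np.sin(r),.1397],a)"
```

```text
t 8.27 gp [ 0.4985 -0.0183  0.1396] yaw -11.900000000000006 z [-9.e-04  7.e-04 -1.e+00] F [-0.97  0.74 -4.89] M [0.31  0.627 0.177] w 0.0212
t 8.68 gp [ 0.5004 -0.0103  0.1395] yaw -15.86 z [-1.6e-03  6.0e-04 -1.0e+00] F [-1.71  1.6  -3.6 ] M [0.073 0.681 0.026] w 0.0212
row [-0.82, 0.07, -0.02] [-0.0017, -0.0002, -0.0673]
row [0.86, 0.07, -0.02] [-0.0017, -0.0001, 0.0723]
```

```bash
python3 -c "
from h import *
for a in (-16,-20):
  r=np.radians(a);row([.6158-.1205*np.cos(r),-.0426-.1205*np.sin(r),.1397],a)"
python3 -m handwheel '[[1.5,0.1,-0.02,-0.02,-0.002,0,0.002],[1.5,0.1,-0.02,-0.02,-0.002,0,0.002],[1.5,0.1,-0.02,-0.02,-0.002,0,0.002]]' >/dev/null; python3 chk.py;  python3 -c "
from h import *
for a in (-16,-20):
  r=np.radians(a);row([.6158-.1205*np.cos(r),-.0426-.1205*np.sin(r),.1397],a)"
```

```text
row [0.08, -0.07, -0.02] [-0.0017, -0.0002, 0.0025]
row [0.92, -0.04, -0.02] [-0.0017, -0.0001, 0.0723]
t 8.93 gp [ 0.5006 -0.0097  0.1397] yaw -15.980000000000004 z [ 6.e-04 -2.e-04 -1.e+00] F [-1.43 -1.11 -4.12] M [-0.096  0.609 -0.116] w 0.0215
row [0.01, -0.07, 0.0] [0.0006, 0.0, 0.0003]
row [0.85, -0.04, 0.0] [0.0006, 0.0, 0.0701]
```

```bash
python3 -m handwheel '[[1.5,0.28,-0.03,0,0,0,0.024],[1.5,0.56,-0.03,0,0,0,0.048],[1.5,0.84,-0.03,0,0,0,0.07],[1.5,0.84,-0.03,0,0,0,0.07],[1.5,0.84,-0.03,0,0,0,0.07]]' >/dev/null; python3 chk.py && python3 -m handwheel '[[1.5,0.29,0.01,0,0,0,0.024],[1.5,0.57,0.02,0,0,0,0.048],[1.5,0.84,0.05,0,0,0,0.07],[1.5,0.84,0.05,0,0,0,0.07],[1.5,0.84,0.05,0,0,0,0.07]]' >/dev/null && python3 chk.py; python3 -c "
from h import *
for a in (-20,-24,-28):
  r=np.radians(a);row([.616-.1205*np.cos(r),-.043-.1205*np.sin(r),.1397],a)"
```

```text
t 9.35 gp [ 0.5032 -0.0017  0.1398] yaw -19.959999999999994 z [ 1.8e-03 -4.0e-04 -1.0e+00] F [-0.19 -0.11 -5.03] M [ 0.133  0.436 -0.067] w 0.0212
t 9.77 gp [0.5065 0.0061 0.1398] yaw -23.909999999999997 z [ 1.9e-03 -3.0e-04 -1.0e+00] F [-0.56  0.66 -4.42] M [0.269 0.538 0.077] w 0.0218
row [-0.87, -0.03, 0.01] [0.0019, -0.0005, -0.0682]
row [-0.03, -0.06, 0.01] [0.0019, -0.0005, 0.0016]
row [0.81, -0.03, 0.01] [0.0019, -0.0006, 0.0714]
```

```bash
python3 -m handwheel '[[1.5,0.27,-0.02,0,0,0,0.024],[1.5,0.54,-0.02,0,0,0,0.048],[1.5,0.81,-0.03,0,0,0,0.071],[1.5,0.81,-0.03,0,0,0,0.071],[1.5,0.81,-0.03,0,0,0,0.071]]' >/dev/null; python3 chk.py && python3 -m handwheel '[[1.5,0.29,0.01,0,0,0,0.024],[1.5,0.57,0.02,0,0,0,0.048],[1.5,0.84,0.03,0,0,0,0.07],[1.5,0.84,0.03,0,0,0,0.07],[1.5,0.84,0.03,0,0,0,0.07]]' >/dev/null && python3 chk.py; python3 -c "
from h import *
for a in (-28,-32,-36):
  r=np.radians(a);row([.616-.1205*np.cos(r),-.043-.1205*np.sin(r),.1397],a)"
```

```text
t 10.18 gp [0.5097 0.0134 0.1399] yaw -27.909999999999997 z [ 2.4e-03 -5.0e-04 -1.0e+00] F [-0.81 -0.59 -3.44] M [0.163 0.426 0.025] w 0.0216
row [0.01, -0.02, 0.02] [0.0024, -0.0007, 0.0015]
row [0.85, 0.01, 0.02] [0.0024, -0.0008, 0.0713]
row [1.69, 0.1, 0.02] [0.0023, -0.0009, 0.1411]
```

```bash
for i in 1 2 3; do python3 -m handwheel '[[1.5,0,0,0,0,0,0]]' >/dev/null; python3 chk.py; done
```

```text
t 10.27 gp [0.5097 0.0132 0.1399] yaw -27.880000000000003 z [ 2.4e-03 -4.0e-04 -1.0e+00] F [ 0.16 -0.2  -4.35] M [0.22  0.472 0.012] w 0.0214
t 10.35 gp [0.5096 0.0131 0.1399] yaw -27.86 z [ 2.3e-03 -2.0e-04 -1.0e+00] F [ 0.9   0.26 -4.53] M [0.299 0.412 0.013] w 0.0214
t 10.43 gp [0.5096 0.0131 0.1398] yaw -27.840000000000003 z [ 0.0024 -0.     -1.    ] F [ 0.35  1.73 -3.66] M [0.321 0.362 0.068] w 0.0215
```

```bash
cat > chk.py <<'E'
from h import *
import sys
s=st();a=np.arctan2(s['ee_rot'][1][0],s['ee_rot'][0][0])-np.pi/2
p=-np.sin(a)*s['moment'][0]+np.cos(a)*s['moment'][1];print('pitch',p.round(3))
sys.exit(0 if s['force'][2]<-3.2 and abs(s['moment'][2])<.5 else 1)
E
python3 -m handwheel '[[1.5,0.29,0,0,0.002,0,0.024],[1.5,0.57,0,0,0.002,0,0.048],[1.5,0.85,0.01,0,0.002,0,0.071],[1.5,0.85,0.01,0,0.002,0,0.071],[1.5,0.85,0.01,0,0.002,0,0.071]]' >/dev/null; python3 chk.py;python3 -m handwheel '[[1.5,0,0,0,0,0,0]]' >/dev/null; python3 chk.py && python3 -m handwheel '[[1.5,0.29,0.01,0,0,0,0.024],[1.5,0.57,0.02,0,0,0,0.048],[1.5,0.84,0.03,0,0,0,0.07],[1.5,0.84,0.03,0,0,0,0.07],[1.5,0.84,0.03,0,0,0,0.07]]' >/dev/null && python3 chk.py;python3 -m handwheel '[[1.5,0,0,0,0,0,0]]' >/dev/null; python3 chk.py; python3 -c "
from h import *
for a in (-28,-32,-36,-40):
  r=np.radians(a);row([.616-.1205*np.cos(r),-.043-.1205*np.sin(r),.1397],a)"
```

```text
t 10.85 gp [0.5137 0.0203 0.1399] yaw -31.869999999999997 z [ 8.e-04  8.e-04 -1.e+00] F [ 0.46 -0.53 -5.07] M [ 0.173  0.411 -0.052] w 0.0213
pitch 0.44
t 10.93 gp [0.5137 0.0202 0.1398] yaw -31.840000000000003 z [ 8.e-04  8.e-04 -1.e+00] F [ 0.31  0.27 -4.  ] M [ 0.213  0.406 -0.054] w 0.0213
pitch 0.457
t 11.35 gp [0.5182 0.0271 0.1398] yaw -35.8 z [ 7.e-04  8.e-04 -1.e+00] F [-0.57 -0.59 -4.86] M [0.271 0.419 0.021] w 0.0215
pitch 0.498
t 11.43 gp [0.5182 0.0271 0.1398] yaw -35.76 z [ 8.e-04  9.e-04 -1.e+00] F [-0.32  0.2  -4.33] M [0.275 0.375 0.008] w 0.0219
pitch 0.465
row [-1.6, 0.09, 0.01] [0.0002, -0.0012, -0.1354]
row [-0.76, 0.01, 0.01] [0.0002, -0.0012, -0.0656]
row [0.08, -0.02, 0.01] [0.0001, -0.0012, 0.0042]
row [0.92, 0.01, 0.01] [0.0001, -0.0012, 0.0741]
```

Run:
```python
from h import *
c=cap('side');a=cv2.resize(c['image'][100:260,320:460],None,fx=3.5,fy=3.5,interpolation=2);save('s4.png',a)
W=cloud(c);np.savez('s4.npz',W=W,im=c['image'])
```

```text
(no output)
```

View pics/s4.png

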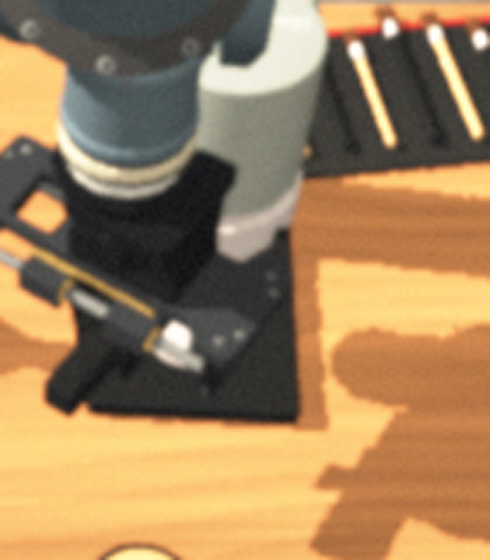

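Run:
```python
from h import *
d=np.load('s4.npz');W=d['W'];s=ctrl.observe()
g=np.array([.5182,.0271]);a=np.radians(-35.8);u=np.array([np.cos(a),np.sin(a)]);n=np.array([-u[1],u[0]])
D=W[...,:2]-g;t=D@u;q=D@n
for lo in np.arange(-.07,-.01,.008):
    m=(t>lo)&(t<lo+.008)&(abs(q)<.012)&(W[...,2]>.10)&(W[...,2]<.18)
    if m.sum()>3:z=W[m][:,2];print(lo.round(3),m.sum(),np.percentile(z,[10,50,75,90,97]).round(4),np.median(q[m]).round(4))
```

```text
-0.062 78 [0.1348 0.1462 0.152  0.1532 0.1547] -0.0008
-0.054 42 [0.1432 0.1528 0.1541 0.1545 0.1547] -0.0038
-0.046 39 [0.1425 0.1525 0.1537 0.1543 0.1554] -0.0019
-0.038 43 [0.1395 0.1526 0.1538 0.1548 0.155 ] -0.0036
-0.03 40 [0.1423 0.1522 0.153  0.1538 0.1544] -0.0042
-0.022 41 [0.139  0.1517 0.1532 0.154  0.1544] -0.0018
-0.014 39 [0.1347 0.1511 0.153  0.1541 0.1618] -0.0027
```

```bash
cat >> h.py <<'E'
def crow(yaw,rim,tilt=-.03,C=(.6163,-.0432)):
    """row for cup at axis C, yaw deg, rim height; tool tilted about its x to hold the cup level"""
    s=ctrl.observe();R=np.array(s['ee_rot']);a=np.radians(90+yaw);r=np.radians(yaw)
    T=np.column_stack([[np.cos(a),np.sin(a),0],[np.sin(a),-np.cos(a),0],[0,0,-1.]])@Ro.from_rotvec([tilt,0,0]).as_matrix()
    gp=np.array([C[0]-.1205*np.cos(r),C[1]-.1205*np.sin(r),rim-.03])
    d=R.T@(gp+ctrl.grip_point_offset*T[:,2]-np.array(s['tool_pos']))*100
    print('yaw',yaw,'rim',rim,'row',d.round(2).tolist(),Ro.from_matrix(R.T@T).as_rotvec().round(4).tolist())
E
python3 -c "
from h import *
crow(-36,.169);crow(-38.5,.169)"
```

```text
yaw -36 rim 0.169 row [0.08, 0.07, 0.08] [-0.0299, -0.0012, 0.0041]
yaw -38.5 rim 0.169 row [0.61, 0.09, 0.08] [-0.0299, -0.0019, 0.0477]
```

```bash
python3 -m handwheel '[[1.5,0.08,0.07,0.08,-0.015,0,0.004],[1.5,0.08,0.07,0.08,-0.03,0,0.004],[1.5,0.08,0.07,0.08,-0.03,0,0.004],[1.5,0.08,0.07,0.08,-0.03,0,0.004]]' >/dev/null; python3 chk.py; python3 -m handwheel '[[1.5,0.26,0.01,0,0,0,0.022],[1.5,0.53,0.01,0,0,-0.0013,0.044],[1.5,0.53,0.01,0,0,-0.0013,0.044],[1.5,0.53,0.01,0,0,-0.0013,0.044]]' >/dev/null; python3 chk.py
python3 - <<'E'
from h import *
s=st();c=cap('side');W=cloud(c)
R=np.array(s['ee_rot']);g=(np.array(s['tool_pos'])-.0187*R[:,2])[:2];u=R[:2,1]/np.linalg.norm(R[:2,1]);n=np.array([-u[1],u[0]])
D=W[...,:2]-g;t=D@u;q=D@n
for lo in np.arange(-.062,-.01,.01):
    m=(t>lo)&(t<lo+.01)&(abs(q)<.012)&(W[...,2]>.10)&(W[...,2]<.18)
    if m.sum()>3:z=W[m][:,2];print(lo.round(3),m.sum(),np.percentile(z,[50,75,90]).round(4))
crow(-36,.169);crow(-38.5,.169)
E
```

```text
t 11.82 gp [0.5186 0.0277 0.139 ] yaw -35.98 z [ 0.0251 -0.0169 -0.9995] F [ 0.04 -0.03 -5.01] M [ 0.293  0.443 -0.042] w 0.0215
pitch 0.531
t 12.15 gp [0.5218 0.0319 0.139 ] yaw -38.46 z [ 0.0243 -0.0179 -0.9995] F [-0.13 -0.41 -4.84] M [0.3   0.497 0.008] w 0.0214
pitch 0.576
t 12.15 gp [0.5218 0.0319 0.139 ] yaw -38.46 z [ 0.0243 -0.0179 -0.9995] F [-0.13 -0.41 -4.84] M [0.3   0.497 0.008] w 0.0214
-0.062 88 [0.1457 0.1504 0.152 ]
-0.052 54 [0.151  0.152  0.1526]
-0.042 49 [0.1511 0.1519 0.1526]
-0.032 56 [0.1507 0.1521 0.1531]
-0.022 48 [0.1506 0.1514 0.1518]
-0.012 13 [0.1484 0.151  0.1516]
yaw -36 rim 0.169 row [-0.51, 0.03, 0.0] [0.0001, 0.0002, -0.0431]
yaw -38.5 rim 0.169 row [0.01, 0.02, 0.0] [0.0001, -0.0011, 0.0005]
```

```bash
sed -i 's/<-3.2/<-3.8/' chk.py
python3 -m handwheel '[[1.5,-0.26,0.01,0,0,0,-0.022],[1.5,-0.52,0.02,0,0,0.0013,-0.0436],[1.5,-0.52,0.02,0,0,0.0013,-0.0436],[1.5,-0.52,0.02,0,0,0.0013,-0.0436]]' >/dev/null; python3 chk.py && python3 -m handwheel '[[1.5,-0.26,0.01,0,0,0,-0.022],[1.5,-0.52,0.02,0,0,0.0013,-0.0436],[1.5,-0.52,0.02,0,0,0.0013,-0.0436],[1.5,-0.52,0.02,0,0,0.0013,-0.0436]]' >/dev/null && python3 chk.py && python3 -m handwheel '[[1.5,-0.26,0.01,0,0,0,-0.022],[1.5,-0.52,0.02,0,0,0.0013,-0.0436],[1.5,-0.52,0.02,0,0,0.0013,-0.0436],[1.5,-0.52,0.02,0,0,0.0013,-0.0436]]' >/dev/null && python3 chk.py && python3 -m handwheel '[[1.5,-0.26,0.01,0,0,0,-0.022],[1.5,-0.52,0.02,0,0,0.0013,-0.0436],[1.5,-0.52,0.02,0,0,0.0013,-0.0436],[1.5,-0.52,0.02,0,0,0.0013,-0.0436]]' >/dev/null && python3 chk.py; python3 -c "
from h import *
crow(-28.5,.169);crow(-26,.169)"
```

```text
t 12.53 gp [0.5185 0.0277 0.139 ] yaw -36.0 z [ 0.0249 -0.0166 -0.9996] F [-0.01  0.36 -5.24] M [ 0.301  0.477 -0.008] w 0.0216
pitch 0.563
t 12.87 gp [0.5156 0.0234 0.139 ] yaw -33.55 z [ 0.0255 -0.0154 -0.9996] F [-0.71  0.35 -4.73] M [ 0.349  0.482 -0.022] w 0.0217
pitch 0.594
t 13.2 gp [0.513  0.0191 0.1391] yaw -31.11 z [ 0.0262 -0.0142 -0.9996] F [ 0.06 -0.46 -5.06] M [0.325 0.465 0.029] w 0.0211
pitch 0.566
t 13.53 gp [0.5105 0.0146 0.1391] yaw -28.659999999999997 z [ 0.0268 -0.0131 -0.9996] F [-0.21  1.19 -4.31] M [0.283 0.508 0.025] w 0.0216
pitch 0.581
yaw -28.5 rim 0.169 row [-0.04, 0.0, 0.01] [-0.0002, -0.0013, -0.0029]
yaw -26 rim 0.169 row [-0.56, 0.02, 0.01] [-0.0002, -0.0, -0.0465]
```

```bash
sed -i "s/s\['force'\]\[2\]<-3.8/p>.48/" chk.py
python3 -m handwheel '[[1.5,-0.28,0.01,0,0,0,-0.023],[1.5,-0.55,0.02,0,0,0.0013,-0.0455],[1.5,-0.55,0.02,0,0,0.0013,-0.0455],[1.5,-0.55,0.02,0,0,0.0013,-0.0455]]' >/dev/null; python3 chk.py && python3 -m handwheel '[[1.5,-0.26,0.01,0,0,0,-0.022],[1.5,-0.53,0.02,0,0,0.0013,-0.0436],[1.5,-0.53,0.02,0,0,0.0013,-0.0436],[1.5,-0.53,0.02,0,0,0.0013,-0.0436]]' >/dev/null && python3 chk.py && python3 -m handwheel '[[1.5,-0.26,0.01,0,0,0,-0.022],[1.5,-0.53,0.02,0,0,0.0013,-0.0436],[1.5,-0.53,0.02,0,0,0.0013,-0.0436],[1.5,-0.53,0.02,0,0,0.0013,-0.0436]]' >/dev/null && python3 chk.py && python3 -m handwheel '[[1.5,-0.26,0.01,0,0,0,-0.022],[1.5,-0.53,0.02,0,0,0.0013,-0.0436],[1.5,-0.53,0.02,0,0,0.0013,-0.0436],[1.5,-0.53,0.02,0,0,0.0013,-0.0436]]' >/dev/null && python3 chk.py; python3 -c "
from h import *
crow(-18.5,.169);crow(-16,.169)"
```

```text
t 13.87 gp [0.5081 0.0098 0.1391] yaw -26.119999999999997 z [ 0.0274 -0.0119 -0.9996] F [ 0.74  0.49 -5.74] M [0.328 0.549 0.01 ] w 0.0213
pitch 0.637
t 14.2 gp [0.5061 0.0051 0.1391] yaw -23.689999999999998 z [ 0.0281 -0.0107 -0.9995] F [-0.15  0.6  -4.81] M [ 0.291  0.527 -0.028] w 0.0215
pitch 0.599
t 14.53 gp [5.043e-01 3.000e-04 1.391e-01] yaw -21.25 z [ 0.0287 -0.0095 -0.9995] F [ 1.26  0.64 -5.  ] M [0.265 0.519 0.029] w 0.0212
pitch 0.579
t 14.87 gp [ 0.5026 -0.0046  0.1391] yaw -18.819999999999993 z [ 0.0292 -0.0082 -0.9995] F [ 0.25  0.33 -5.26] M [0.19  0.547 0.087] w 0.0213
pitch 0.579
yaw -18.5 rim 0.169 row [-0.05, -0.04, 0.01] [0.0003, -0.0015, -0.0056]
yaw -16 rim 0.169 row [-0.58, -0.03, 0.01] [0.0003, -0.0002, -0.0492]
```

```bash
python3 -m handwheel '[[1.5,-0.28,-0.02,0,0,0,-0.025],[1.5,-0.56,-0.03,0,0,0,-0.049],[1.5,-0.56,-0.03,0,0,0,-0.049],[1.5,-0.56,-0.03,0,0,0,-0.049]]' >/dev/null; python3 chk.py && python3 -m handwheel '[[1.5,-0.26,0.01,0,0,0,-0.022],[1.5,-0.53,0.01,0,0,0.0013,-0.0436],[1.5,-0.53,0.01,0,0,0.0013,-0.0436],[1.5,-0.53,0.01,0,0,0.0013,-0.0436]]' >/dev/null && python3 chk.py && python3 -m handwheel '[[1.5,-0.26,0.01,0,0,0,-0.022],[1.5,-0.53,0.01,0,0,0.0013,-0.0436],[1.5,-0.53,0.01,0,0,0.0013,-0.0436],[1.5,-0.53,0.01,0,0,0.0013,-0.0436]]' >/dev/null && python3 chk.py && python3 -m handwheel '[[1.5,-0.26,0.01,0,0,0,-0.022],[1.5,-0.53,0.01,0,0,0.0013,-0.0436],[1.5,-0.53,0.01,0,0,0.0013,-0.0436],[1.5,-0.53,0.01,0,0,0.0013,-0.0436]]' >/dev/null && python3 chk.py; python3 -c "
from h import *
crow(-8.5,.169);crow(-6,.169)"
```

```text
t 15.2 gp [ 0.5007 -0.0098  0.1392] yaw -16.08 z [ 0.0296 -0.0083 -0.9995] F [ 0.34 -0.11 -4.73] M [ 0.168  0.55  -0.016] w 0.0214
pitch 0.575
t 15.53 gp [ 0.4995 -0.0148  0.1392] yaw -13.64 z [ 0.0302 -0.0071 -0.9995] F [ 0.9   0.85 -4.3 ] M [0.134 0.515 0.047] w 0.0217
pitch 0.532
t 15.87 gp [ 0.4982 -0.0197  0.1392] yaw -11.200000000000003 z [ 0.03   -0.0056 -0.9995] F [ 0.12  0.61 -5.38] M [0.281 0.585 0.078] w 0.0212
pitch 0.628
t 16.2 gp [ 0.4969 -0.0246  0.1391] yaw -8.760000000000005 z [ 0.0293 -0.004  -0.9996] F [ 0.02  1.47 -4.29] M [0.235 0.634 0.046] w 0.0213
pitch 0.662
yaw -8.5 rim 0.169 row [-0.07, 0.03, 0.01] [-0.0004, -0.0004, -0.0045]
yaw -6 rim 0.169 row [-0.59, 0.05, 0.01] [-0.0004, 0.0009, -0.0481]
```

```bash
python3 -m handwheel '[[1.5,-0.29,0.03,0,0,0,-0.024],[1.5,-0.57,0.05,0,0,0.001,-0.048],[1.5,-0.57,0.05,0,0,0.001,-0.048],[1.5,-0.57,0.05,0,0,0.001,-0.048]]' >/dev/null; python3 chk.py && python3 -m handwheel '[[1.5,-0.26,0.01,0,0,0,-0.022],[1.5,-0.53,0.01,0,0,0.0013,-0.0436],[1.5,-0.53,0.01,0,0,0.0013,-0.0436],[1.5,-0.53,0.01,0,0,0.0013,-0.0436]]' >/dev/null && python3 chk.py && python3 -m handwheel '[[1.5,-0.26,0.01,0,0,0,-0.022],[1.5,-0.53,0.01,0,0,0.0013,-0.0436],[1.5,-0.53,0.01,0,0,0.0013,-0.0436],[1.5,-0.53,0.01,0,0,0.0013,-0.0436]]' >/dev/null && python3 chk.py && python3 -m handwheel '[[1.5,-0.26,0.01,0,0,0,-0.022],[1.5,-0.53,0.01,0,0,0.0013,-0.0436],[1.5,-0.53,0.01,0,0,0.0013,-0.0436],[1.5,-0.53,0.01,0,0,0.0013,-0.0436]]' >/dev/null && python3 chk.py; python3 -c "
from h import *
crow(0,.169);crow(-6,.169)"
```

```text
t 16.53 gp [ 0.4964 -0.0302  0.139 ] yaw -6.079999999999998 z [ 0.029  -0.003  -0.9996] F [-0.26  1.03 -4.19] M [0.089 0.679 0.072] w 0.0214
pitch 0.684
t 16.87 gp [ 0.496  -0.0354  0.1391] yaw -3.6500000000000057 z [ 0.0295 -0.0017 -0.9996] F [ 0.26  0.36 -5.11] M [0.184 0.625 0.086] w 0.0216
pitch 0.636
t 17.2 gp [ 0.4959 -0.0406  0.1391] yaw -1.2099999999999937 z [ 2.980e-02 -5.000e-04 -9.996e-01] F [-0.55 -0.57 -5.32] M [ 0.115  0.606 -0.003] w 0.0215
pitch 0.608
t 17.53 gp [ 0.496  -0.0458  0.1391] yaw 1.2199999999999989 z [ 3.000e-02  8.000e-04 -9.995e-01] F [-0.77  0.2  -5.33] M [0.033 0.584 0.076] w 0.0214
pitch 0.583
yaw 0 rim 0.169 row [0.26, -0.01, 0.01] [0.0, -0.0008, 0.0213]
yaw -6 rim 0.169 row [1.51, 0.08, 0.01] [0.0, -0.0039, 0.126]
```

```bash
cat > prb.py <<'E'
from h import *
import sys
s=ctrl.observe();R=np.array(s['ee_rot']);g=np.array(s['tool_pos'])-.0187*R[:,2];u=R[:2,1]/np.linalg.norm(R[:2,1])
print('t',round(s['time_s'],2),'C',(g[:2]+.1205*u).round(4),'rim',(g[2]+.03).round(4),'F',np.round(s['force'],1),'M',np.round(s['moment'],2))
sys.exit(0 if abs(s['moment'][2])<.22 and np.hypot(*s['force'][:2])<2.6 else 1)
E
python3 -m handwheel '[[1.5,0.26,0,0.25,0,0,0.0213],[1.5,0.26,0,0.5,0,0,0.0213],[1.5,0.26,0,0.5,0,0,0.0213],[1.5,0.26,0,0.5,0,0,0.0213]]' >/dev/null; python3 prb.py; python3 -m handwheel '[[1.5,0.07,0,0,0,0,0],[1.5,0.15,0,0,0,0,0],[1.5,0.15,0,0,0,0,0]]' >/dev/null; python3 prb.py && python3 -m handwheel '[[1.5,0.06,0,0,0,0,0],[1.5,0.06,0,0,0,0,0]]' >/dev/null && python3 prb.py && python3 -m handwheel '[[1.5,0.06,0,0,0,0,0],[1.5,0.06,0,0,0,0,0]]' >/dev/null && python3 prb.py && python3 -m handwheel '[[1.5,0.06,0,0,0,0,0],[1.5,0.06,0,0,0,0,0]]' >/dev/null && python3 prb.py && python3 -m handwheel '[[1.5,0.06,0,0,0,0,0],[1.5,0.06,0,0,0,0,0]]' >/dev/null && python3 prb.py
```

```text
t 17.87 C [ 0.6172 -0.0433] rim 0.1644 F [-0.1 -0.3 -2.4] M [ 0.08  0.35 -0.02]
t 18.12 C [ 0.6174 -0.0419] rim 0.1646 F [ 0.  -0.6 -3.8] M [-0.01  0.36  0.03]
t 18.28 C [ 0.6173 -0.0413] rim 0.1646 F [-1.8 -0.1 -3.2] M [-0.06  0.48 -0.16]
t 18.45 C [ 0.6172 -0.0408] rim 0.1646 F [-0.3 -0.8 -2.8] M [-0.21  0.5  -0.19]
t 18.62 C [ 0.6172 -0.0404] rim 0.1646 F [-1.2 -1.7 -1.6] M [-0.28  0.5  -0.31]
```

```bash
python3 -m handwheel '[[1.5,-0.2,0,0,0,0,0],[1.5,-0.4,0,0,0,0,0],[1.5,-0.48,0,0,0,0,0],[1.5,-0.48,0,0,0,0,0]]' >/dev/null; python3 prb.py && python3 -m handwheel '[[1.5,-0.06,0,0,0,0,0],[1.5,-0.06,0,0,0,0,0]]' >/dev/null && python3 prb.py && python3 -m handwheel '[[1.5,-0.06,0,0,0,0,0],[1.5,-0.06,0,0,0,0,0]]' >/dev/null && python3 prb.py && python3 -m handwheel '[[1.5,-0.06,0,0,0,0,0],[1.5,-0.06,0,0,0,0,0]]' >/dev/null && python3 prb.py && python3 -m handwheel '[[1.5,-0.06,0,0,0,0,0],[1.5,-0.06,0,0,0,0,0]]' >/dev/null && python3 prb.py&& python3 -m handwheel '[[1.5,-0.06,0,0,0,0,0],[1.5,-0.06,0,0,0,0,0]]' >/dev/null && python3 prb.py
```

```text
t 18.95 C [ 0.617  -0.0447] rim 0.1646 F [-0.6  3.3 -3.3] M [0.33 0.3  0.36]
```

```bash
python3 -m handwheel '[[1.5,0.22,-0.1,0,0,0,0],[1.5,0.22,-0.22,0,0,0,0],[1.5,0.22,-0.22,0,0,0,0]]' >/dev/null; python3 prb.py && python3 -m handwheel '[[1.5,0.1,0,0,0,0,0],[1.5,0.15,0,0,0,0,0],[1.5,0.15,0,0,0,0,0]]' >/dev/null && python3 prb.py && python3 -m handwheel '[[1.5,0.06,0,0,0,0,0],[1.5,0.06,0,0,0,0,0]]' >/dev/null && python3 prb.py && python3 -m handwheel '[[1.5,0.06,0,0,0,0,0],[1.5,0.06,0,0,0,0,0]]' >/dev/null && python3 prb.py && python3 -m handwheel '[[1.5,0.06,0,0,0,0,0],[1.5,0.06,0,0,0,0,0]]' >/dev/null && python3 prb.py && python3 -m handwheel '[[1.5,0.06,0,0,0,0,0],[1.5,0.06,0,0,0,0,0]]' >/dev/null && python3 prb.py
```

```text
t 19.2 C [ 0.6146 -0.0424] rim 0.1645 F [ 0.1 -0.1 -2.5] M [0.04 0.33 0.  ]
t 19.45 C [ 0.6148 -0.041 ] rim 0.1646 F [ 0.  -0.8 -2.1] M [ 0.01  0.37 -0.01]
t 19.62 C [ 0.6148 -0.0404] rim 0.1646 F [ 0.1 -0.1 -2.5] M [ 0.01  0.32 -0.08]
t 19.78 C [ 0.6149 -0.04  ] rim 0.1646 F [ 0.  -1.7 -3.4] M [-0.18  0.43 -0.17]
t 19.95 C [ 0.6149 -0.0398] rim 0.1646 F [-0.3 -3.4 -1.9] M [-0.38  0.49 -0.26]
```

```bash
python3 -m handwheel '[[1.5,-0.2,0,0,0,0,0],[1.5,-0.38,0,0,0,0,0],[1.5,-0.38,0,0,0,0,0]]' >/dev/null; python3 prb.py && python3 -m handwheel '[[1.5,-0.06,0,0,0,0,0],[1.5,-0.06,0,0,0,0,0]]' >/dev/null && python3 prb.py && python3 -m handwheel '[[1.5,-0.06,0,0,0,0,0],[1.5,-0.06,0,0,0,0,0]]' >/dev/null && python3 prb.py && python3 -m handwheel '[[1.5,-0.06,0,0,0,0,0],[1.5,-0.06,0,0,0,0,0]]' >/dev/null && python3 prb.py && python3 -m handwheel '[[1.5,-0.06,0,0,0,0,0],[1.5,-0.06,0,0,0,0,0]]' >/dev/null && python3 prb.py
```

```text
t 20.2 C [ 0.6149 -0.0437] rim 0.1646 F [ 1.6  0.6 -2.3] M [-0.01  0.36 -0.01]
t 20.37 C [ 0.6149 -0.0443] rim 0.1646 F [ 0.3  0.2 -2.7] M [ 0.05  0.33 -0.01]
t 20.53 C [ 0.6148 -0.0446] rim 0.1645 F [ 0.3  0.7 -2.8] M [0.17 0.38 0.2 ]
t 20.7 C [ 0.6147 -0.0449] rim 0.1645 F [-0.1  1.7 -3.5] M [0.23 0.36 0.27]
```

```bash
python3 -m handwheel '[[1.5,0.26,0,0,0,0,0],[1.5,0.26,-0.12,0,0,0,0],[1.5,0.26,-0.2,0,0,0,0],[1.5,0.26,-0.2,0,0,0,0]]' >/dev/null; python3 prb.py && python3 -m handwheel '[[1.5,0,-0.06,0,0,0,0],[1.5,0,-0.06,0,0,0,0]]' >/dev/null && python3 prb.py && python3 -m handwheel '[[1.5,0,-0.06,0,0,0,0],[1.5,0,-0.06,0,0,0,0]]' >/dev/null && python3 prb.py && python3 -m handwheel '[[1.5,0,-0.06,0,0,0,0],[1.5,0,-0.06,0,0,0,0]]' >/dev/null && python3 prb.py && python3 -m handwheel '[[1.5,0,-0.06,0,0,0,0],[1.5,0,-0.06,0,0,0,0]]' >/dev/null && python3 prb.py
```

```text
t 21.03 C [ 0.6134 -0.0425] rim 0.1647 F [ 2.2  1.1 -2.7] M [0.06 0.13 0.07]
t 21.2 C [ 0.6134 -0.0426] rim 0.1648 F [ 2.4  1.1 -3.8] M [0.18 0.08 0.13]
```

```bash
python3 -m handwheel '[[1.5,0.02,0.15,0,0,0,0],[1.5,0.02,0.3,0,0,0,0],[1.5,0.02,0.35,0,0,0,0],[1.5,0.02,0.35,0,0,0,0]]' >/dev/null; python3 prb.py && python3 -m handwheel '[[1.5,0,0.06,0,0,0,0],[1.5,0,0.06,0,0,0,0]]' >/dev/null && python3 prb.py && python3 -m handwheel '[[1.5,0,0.06,0,0,0,0],[1.5,0,0.06,0,0,0,0]]' >/dev/null && python3 prb.py && python3 -m handwheel '[[1.5,0,0.06,0,0,0,0],[1.5,0,0.06,0,0,0,0]]' >/dev/null && python3 prb.py && python3 -m handwheel '[[1.5,0,0.06,0,0,0,0],[1.5,0,0.06,0,0,0,0]]' >/dev/null && python3 prb.py
```

```text
t 21.53 C [ 0.6165 -0.0424] rim 0.1647 F [ 0.2  0.1 -3.3] M [0.08 0.42 0.03]
t 21.7 C [ 0.6169 -0.0424] rim 0.1646 F [-0.4  0.8 -2.1] M [0.06 0.46 0.08]
t 21.87 C [ 0.6175 -0.0424] rim 0.1646 F [-1.   0.4 -3.3] M [ 0.02  0.47 -0.02]
t 22.03 C [ 0.6176 -0.0423] rim 0.1645 F [-1.  -0.7 -3. ] M [ 0.01  0.57 -0.  ]
t 22.2 C [ 0.6177 -0.0422] rim 0.1644 F [-1.9  0.2 -2.8] M [-0.04  0.64 -0.03]
```

```bash
sed -i 's/C=(.6163,-.0432)/C=(.616,-.0423)/; /gp=np.array(\[C\[0\]/s/.1205/.121/g' h.py; sed -i 's/.1205/.121/' prb.py; sed -i 's/^s=st()/import subprocess;s=st()/' chk.py; python3 -c "
from h import *
crow(-1,.169);crow(-3,.169)"
```

```text
yaw -1 rim 0.169 row [0.19, -0.2, -0.46] [0.0003, -0.0009, 0.0173]
yaw -3 rim 0.169 row [0.61, -0.19, -0.46] [0.0003, -0.002, 0.0522]
```

```bash
cat > chk.py <<'E'
from h import *
import sys
s=ctrl.observe();R=np.array(s['ee_rot']);g=np.array(s['tool_pos'])-.0187*R[:,2];u=R[:2,1]/np.linalg.norm(R[:2,1])
p=-u[1]*s['moment'][0]+u[0]*s['moment'][1]
print('t',round(s['time_s'],2),'yaw',np.degrees(np.arctan2(u[1],u[0])).round(1),'C',(g[:2]+.121*u).round(4),'rim',(g[2]+.03).round(4),'F',np.round(s['force'],1),'pitch',p.round(2),'Mz',round(s['moment'][2],2))
sys.exit(0 if p>.48 and abs(s['moment'][2])<.4 else 1)
E
python3 -m handwheel '[[1.5,0.19,-0.2,0,0,0,0.0173],[1.5,0.19,-0.2,-0.3,0,0,0.0173],[1.5,0.19,-0.2,-0.47,0,0,0.0173],[1.5,0.19,-0.2,-0.47,0,0,0.0173],[1.5,0.19,-0.2,-0.47,0,0,0.0173]]' >/dev/null; python3 chk.py && python3 -m handwheel '[[1.5,0.21,0,0,0,0,0.018],[1.5,0.425,0.01,0,0,-0.001,0.0355],[1.5,0.425,0.01,0,0,-0.001,0.0355],[1.5,0.425,0.01,0,0,-0.001,0.0355]]' >/dev/null && python3 chk.py && python3 -m handwheel '[[1.5,0.21,0,0,0,0,0.018],[1.5,0.425,0.01,0,0,-0.001,0.0355],[1.5,0.425,0.01,0,0,-0.001,0.0355],[1.5,0.425,0.01,0,0,-0.001,0.0355]]' >/dev/null && python3 chk.py && python3 -m handwheel '[[1.5,0.21,0,0,0,0,0.018],[1.5,0.425,0.01,0,0,-0.001,0.0355],[1.5,0.425,0.01,0,0,-0.001,0.0355],[1.5,0.425,0.01,0,0,-0.001,0.0355]]' >/dev/null && python3 chk.py && python3 -m handwheel '[[1.5,0.21,0,0,0,0,0.018],[1.5,0.425,0.01,0,0,-0.001,0.0355],[1.5,0.425,0.01,0,0,-0.001,0.0355],[1.5,0.425,0.01,0,0,-0.001,0.0355]]' >/dev/null && python3 chk.py; python3 -c "
from h import *
crow(-11,.169)"
```

```text
t 22.62 yaw -1.0 C [ 0.6158 -0.0423] rim 0.169 F [-0.3  1.  -4.6] pitch 0.68 Mz -0.03
t 22.95 yaw -3.0 C [ 0.6158 -0.0422] rim 0.169 F [ 0.3 -0.9 -5. ] pitch 0.65 Mz -0.07
t 23.28 yaw -5.1 C [ 0.6159 -0.0421] rim 0.169 F [-0.6 -0.9 -3.9] pitch 0.61 Mz -0.03
t 23.62 yaw -7.1 C [ 0.6159 -0.042 ] rim 0.169 F [-0.2 -1.  -5.5] pitch 0.64 Mz -0.08
t 23.95 yaw -9.1 C [ 0.616  -0.0418] rim 0.169 F [ 0.5  0.  -5.3] pitch 0.61 Mz -0.03
yaw -11 rim 0.169 row [0.35, 0.01, 0.01] [-0.0003, -0.0021, 0.0328]
```

```bash
python3 -m handwheel '[[1.5,0.2,0,0,0,0,0.017],[1.5,0.37,0,0,0,-0.001,0.033],[1.5,0.37,0,0,0,-0.001,0.033],[1.5,0.37,0,0,0,-0.001,0.033]]' >/dev/null; python3 chk.py && python3 -m handwheel '[[1.5,0.21,0,0,0,0,0.018],[1.5,0.415,0.01,0,0,-0.001,0.0355],[1.5,0.415,0.01,0,0,-0.001,0.0355],[1.5,0.415,0.01,0,0,-0.001,0.0355]]' >/dev/null && python3 chk.py && python3 -m handwheel '[[1.5,0.21,0,0,0,0,0.018],[1.5,0.415,0.01,0,0,-0.001,0.0355],[1.5,0.415,0.01,0,0,-0.001,0.0355],[1.5,0.415,0.01,0,0,-0.001,0.0355]]' >/dev/null && python3 chk.py && python3 -m handwheel '[[1.5,0.21,0,0,0,0,0.018],[1.5,0.415,0.01,0,0,-0.001,0.0355],[1.5,0.415,0.01,0,0,-0.001,0.0355],[1.5,0.415,0.01,0,0,-0.001,0.0355]]' >/dev/null && python3 chk.py && python3 -m handwheel '[[1.5,0.21,0,0,0,0,0.018],[1.5,0.415,0.01,0,0,-0.001,0.0355],[1.5,0.415,0.01,0,0,-0.001,0.0355],[1.5,0.415,0.01,0,0,-0.001,0.0355]]' >/dev/null && python3 chk.py; python3 -c "
from h import *
crow(-21,.169)"
```

```text
t 24.28 yaw -11.0 C [ 0.6159 -0.0417] rim 0.169 F [ 0.6  0.4 -4.8] pitch 0.65 Mz 0.14
t 24.62 yaw -13.0 C [ 0.6161 -0.042 ] rim 0.1693 F [-0.4 -0.4 -2.7] pitch 0.48 Mz 0.01
t 24.95 yaw -15.1 C [ 0.616  -0.0423] rim 0.1693 F [-1.1 -2.1 -2.8] pitch 0.5 Mz 0.09
t 25.28 yaw -17.1 C [ 0.6159 -0.0425] rim 0.1693 F [-1.9 -3.7 -3.1] pitch 0.5 Mz 0.12
t 25.62 yaw -19.1 C [ 0.6158 -0.0427] rim 0.1693 F [-2.1 -4.6 -2.4] pitch 0.53 Mz 0.31
yaw -21 rim 0.169 row [0.45, 0.01, 0.03] [-0.0002, -0.0003, 0.0336]
```

The lugs dropped into the slots at a yaw of about -13°: the force went to baseline, and turning further met the slot wall. I back off to -13°.

```bash
python3 -c "
from h import *
crow(-13,.1693)"; python3 -m handwheel '[[1.5,-0.4,0,0,0,0,-0.034],[1.5,-0.8,0,0,0,0,-0.07],[1.5,-1.23,0.05,0.01,0,0.003,-0.105],[1.5,-1.23,0.05,0.01,0,0.003,-0.105],[1.5,-1.23,0.05,0.01,0,0.003,-0.105]]' >/dev/null; python3 chk.py;  python3 -c "
from h import *
for r in(.172,.176,.182,.184): crow(-13,r)"
```

```text
yaw -13 rim 0.1693 row [-1.23, 0.07, -0.0] [-0.0002, 0.0038, -0.106]
t 26.03 yaw -13.2 C [ 0.616  -0.0422] rim 0.1692 F [-1.1 -0.2 -2.9] pitch 0.45 Mz 0.01
yaw -13 rim 0.172 row [-0.05, 0.01, -0.28] [0.0002, -0.0002, -0.0036]
yaw -13 rim 0.176 row [-0.05, 0.02, -0.68] [0.0002, -0.0002, -0.0036]
yaw -13 rim 0.182 row [-0.05, 0.04, -1.28] [0.0002, -0.0002, -0.0036]
yaw -13 rim 0.184 row [-0.05, 0.05, -1.48] [0.0002, -0.0002, -0.0036]
```

```bash
python3 -m handwheel '[[1.5,-0.04,0.01,-0.3,0,0,-0.003],[1.5,-0.04,0.02,-0.5,0,0,-0.003],[1.5,-0.04,0.02,-0.68,0,0,-0.003],[1.5,-0.04,0.02,-0.68,0,0,-0.003]]' >/dev/null; python3 chk.py; python3 -m handwheel '[[1.5,0,0.01,-0.3,0,0,0],[1.5,0,0.02,-0.6,0,0,0],[1.5,0,0.03,-0.9,-0.003,0,0],[1.5,0,0.03,-0.9,-0.005,0,0],[1.5,0,0.03,-0.9,-0.005,0,0]]' >/dev/null; python3 chk.py
python3 - <<'E'
from h import *
s=ctrl.observe();c=cap('side');W=cloud(c)
R=np.array(s['ee_rot']);g=(np.array(s['tool_pos'])-.0187*R[:,2]);u=R[:2,1]/np.linalg.norm(R[:2,1]);n=np.array([-u[1],u[0]])
D=W[...,:2]-g[:2];t=D@u;q=D@n
for lo in np.arange(-.062,-.01,.01):
    m=(t>lo)&(t<lo+.01)&(abs(q)<.012)&(abs(W[...,2]-g[2])<.03)
    if m.sum()>3:z=W[m][:,2];print(lo.round(3),m.sum(),(np.percentile(z,[50,75,90])-g[2]).round(4))
crow(-13,.186,-.035)
E
```

```text
t 26.37 yaw -13.0 C [ 0.6158 -0.042 ] rim 0.1762 F [ 0.1 -1.2 -5. ] pitch 0.72 Mz -0.1
t 26.78 yaw -13.0 C [ 0.6157 -0.0419] rim 0.1853 F [ 0.8 -2.1 -6.7] pitch 0.65 Mz -0.03
-0.062 98 [0.0074 0.0116 0.0132]
-0.052 46 [0.0133 0.0139 0.0142]
-0.042 40 [0.0124 0.0133 0.0136]
-0.032 46 [0.012  0.0127 0.0135]
-0.022 42 [0.0123 0.0131 0.0135]
-0.012 51 [0.0124 0.0133 0.0149]
yaw -13 rim 0.186 row [-0.04, 0.04, -0.08] [-0.0001, -0.0004, -0.0008]
```

```bash
cat > tw.py <<'E'
from h import *
import sys
import runpy
try: runpy.run_path('chk.py')
except SystemExit: pass
s=ctrl.observe();sys.exit(0 if np.hypot(*s['force'][:2])<4 and abs(s['moment'][2])<.45 and s['force'][2]>-9 else 1)
E
python3 -c "
from h import *
for a in(-13,-9): crow(a,.1858,-.041,(.616,-.0424))"
python3 -m handwheel '[[1.5,-0.04,0.04,-0.04,-0.007,0,0],[1.5,-0.04,0.04,-0.04,-0.007,0,0],[1.5,-0.04,0.04,-0.04,-0.007,0,0]]' >/dev/null; python3 tw.py;python3 -c "
from h import *
for a in(-13,-9): crow(a,.1858,-.041,(.616,-.0424))"
```

```text
yaw -13 rim 0.1858 row [-0.05, 0.06, -0.06] [-0.0061, -0.0004, -0.0009]
yaw -9 rim 0.1858 row [-0.89, 0.09, -0.06] [-0.0061, 0.0022, -0.0706]
t 27.08 yaw -13.0 C [ 0.6156 -0.0422] rim 0.1855 F [ 0.2 -0.5 -7.3] pitch 0.72 Mz -0.01
yaw -13 rim 0.1858 row [-0.02, 0.04, -0.03] [0.0005, -0.0006, -0.0008]
yaw -9 rim 0.1858 row [-0.86, 0.07, -0.03] [0.0005, 0.0023, -0.0705]
```

```bash
python3 -m handwheel '[[1.5,-0.29,0.05,-0.03,0,0,-0.023],[1.5,-0.58,0.06,-0.03,0,0.001,-0.047],[1.5,-0.86,0.07,-0.03,0,0.0025,-0.0705],[1.5,-0.86,0.07,-0.03,0,0.0025,-0.0705],[1.5,-0.86,0.07,-0.03,0,0.0025,-0.0705]]' >/dev/null; python3 tw.py && python3 -m handwheel '[[1.5,-0.28,0.01,0,0,0,-0.023],[1.5,-0.56,0.02,0,0,0.001,-0.047],[1.5,-0.84,0.03,0,0,0.0027,-0.07],[1.5,-0.84,0.03,0,0,0.0027,-0.07]]' >/dev/null && python3 tw.py;python3 -c "
from h import *
for a in(-5,-1,3): crow(a,.1858,-.041,(.616,-.0424))"
```

```text
t 27.5 yaw -9.0 C [ 0.6156 -0.042 ] rim 0.1856 F [ 0.   1.8 -7.2] pitch 0.83 Mz 0.21
t 27.83 yaw -5.0 C [ 0.6154 -0.0418] rim 0.1856 F [ 0.2  2.9 -7.8] pitch 0.78 Mz 0.2
yaw -5 rim 0.1858 row [-0.06, 0.07, -0.02] [-0.001, -0.001, -0.0002]
yaw -1 rim 0.1858 row [-0.9, 0.1, -0.02] [-0.001, 0.0019, -0.07]
yaw 3 rim 0.1858 row [-1.73, 0.18, -0.02] [-0.0009, 0.0047, -0.1397]
```

```bash
python3 -m handwheel '[[1.5,0,0.03,-0.1,0,0,0],[1.5,0,0.03,-0.2,0,0,0],[1.5,0,0.03,-0.2,0,0,0]]' >/dev/null; python3 tw.py && python3 -m handwheel '[[1.5,-0.28,0.02,0,0,0,-0.023],[1.5,-0.56,0.03,0,0,0.001,-0.047],[1.5,-0.84,0.04,0,0,0.0027,-0.07],[1.5,-0.84,0.04,0,0,0.0027,-0.07]]' >/dev/null && python3 tw.py;python3 -c "
from h import *
for a in(-9,-5,-1,3): crow(a,.1875,-.041,(.616,-.0424))"
```

```text
t 28.08 yaw -5.0 C [ 0.6153 -0.0417] rim 0.1876 F [ 0.1  0.2 -7.3] pitch 0.86 Mz 0.1
t 28.42 yaw -1.0 C [ 0.6152 -0.0416] rim 0.1876 F [-0.5  3.2 -7.5] pitch 0.71 Mz 0.26
yaw -9 rim 0.1875 row [1.59, 0.2, 0.02] [-0.002, -0.0067, 0.1392]
yaw -5 rim 0.1875 row [0.76, 0.11, 0.02] [-0.002, -0.0039, 0.0695]
yaw -1 rim 0.1875 row [-0.08, 0.08, 0.01] [-0.002, -0.0011, -0.0003]
yaw 3 rim 0.1875 row [-0.92, 0.11, 0.01] [-0.0019, 0.0017, -0.0701]
```

```bash
python3 -m handwheel '[[1.5,-0.29,0.03,0.01,0,0,-0.023],[1.5,-0.58,0.05,0.01,0,0.001,-0.047],[1.5,-0.86,0.07,0.01,0,0.0022,-0.07],[1.5,-0.86,0.07,0.01,0,0.0022,-0.07]]' >/dev/null; python3 tw.py && python3 -m handwheel '[[1.5,-0.28,0.01,0,0,0,-0.023],[1.5,-0.56,0.02,0,0,0.001,-0.047],[1.5,-0.84,0.04,0,0,0.0027,-0.07],[1.5,-0.84,0.04,0,0,0.0027,-0.07]]' >/dev/null && python3 tw.py;python3 -c "
from h import *
for a in(7,11,15): crow(a,.1875,-.041,(.6157,-.042))"
```

```text
t 28.75 yaw 3.0 C [ 0.6154 -0.0418] rim 0.1875 F [ 0.4  2.3 -7.5] pitch 0.69 Mz 0.31
t 29.08 yaw 7.0 C [ 0.6154 -0.0418] rim 0.1875 F [-0.2  3.  -6.2] pitch 0.63 Mz 0.33
yaw 7 rim 0.1875 row [-0.03, 0.04, 0.0] [-0.0028, -0.0008, -0.0006]
yaw 11 rim 0.1875 row [-0.87, 0.07, 0.0] [-0.0028, 0.0019, -0.0703]
yaw 15 rim 0.1875 row [-1.7, 0.15, 0.0] [-0.0027, 0.0047, -0.1401]
```

```bash
python3 -m handwheel '[[1.5,0.06,0.04,0,-0.002,0,0],[1.5,0.06,0.04,0,-0.002,0,0]]' >/dev/null; python3 tw.py && python3 -m handwheel '[[1.5,-0.27,0.01,0,0,0,-0.023],[1.5,-0.54,0.02,0,0,0.001,-0.047],[1.5,-0.82,0.04,0,0,0.0027,-0.07],[1.5,-0.82,0.04,0,0,0.0027,-0.07]]' >/dev/null && python3 tw.py;python3 -c "
from h import *
for a in(11,15,18): crow(a,.1875,-.041,(.6157,-.041))"
```

```text
t 29.25 yaw 6.9 C [ 0.6154 -0.0413] rim 0.1875 F [-1.7  0.1 -6.5] pitch 0.88 Mz 0.09
t 29.58 yaw 10.9 C [ 0.6155 -0.0414] rim 0.1875 F [-0.5  1.8 -7.5] pitch 0.77 Mz 0.12
yaw 11 rim 0.1875 row [0.01, 0.03, -0.0] [-0.0014, -0.0002, -0.0018]
yaw 15 rim 0.1875 row [-0.83, 0.06, -0.0] [-0.0014, 0.0027, -0.0716]
yaw 18 rim 0.1875 row [-1.46, 0.12, 0.0] [-0.0014, 0.0048, -0.1239]
```

```bash
python3 -m handwheel '[[1.5,-0.27,0.03,0,0,0,-0.023],[1.5,-0.54,0.05,0,0,0.001,-0.047],[1.5,-0.82,0.06,0,0,0.0027,-0.0715],[1.5,-0.82,0.06,0,0,0.0027,-0.0715]]' >/dev/null; python3 tw.py && python3 -m handwheel '[[1.5,-0.26,0.01,0,0,0.001,-0.022],[1.5,-0.52,0.02,0,0,0.0017,-0.0436],[1.5,-0.52,0.02,0,0,0.0017,-0.0436]]' >/dev/null && python3 tw.py;python3 -c "
from h import *
for a in(17.5,19,20): crow(a,.1875,-.041,(.6157,-.041))"
```

```text
t 29.92 yaw 15.0 C [ 0.6157 -0.0412] rim 0.1875 F [-0.1  2.  -7.6] pitch 0.79 Mz 0.1
t 30.17 yaw 17.4 C [ 0.6159 -0.0414] rim 0.1875 F [-1.1  0.8 -7. ] pitch 0.79 Mz 0.12
yaw 17.5 rim 0.1875 row [0.02, -0.0, -0.0] [-0.0016, 0.0006, -0.0017]
yaw 19 rim 0.1875 row [-0.29, 0.0, -0.0] [-0.0016, 0.0017, -0.0278]
yaw 20 rim 0.1875 row [-0.5, 0.01, -0.0] [-0.0016, 0.0024, -0.0453]
```

Near the pockets. Small steps to feel the stop.

```bash
python3 -m handwheel '[[1.5,-0.16,0,0,0,0.001,-0.015],[1.5,-0.29,0,0,0,0.001,-0.028],[1.5,-0.29,0,0,0,0.001,-0.028]]' >/dev/null; python3 tw.py && python3 -m handwheel '[[1.5,-0.16,0,0,0,0,-0.013],[1.5,-0.32,0,0,0,0.001,-0.0262],[1.5,-0.32,0,0,0,0.001,-0.0262]]' >/dev/null && python3 tw.py && python3 -m handwheel '[[1.5,-0.16,0,0,0,0,-0.013],[1.5,-0.32,0,0,0,0.001,-0.0262],[1.5,-0.32,0,0,0,0.001,-0.0262]]' >/dev/null && python3 tw.py;python3 -c "
from h import *
for a in(17,18.5,20,22): crow(a,.1875,-.041,(.6157,-.041))"
```

```text
t 30.42 yaw 19.0 C [ 0.6159 -0.0413] rim 0.1875 F [-0.6  0.9 -7.5] pitch 0.79 Mz -0.09
t 30.67 yaw 20.5 C [ 0.6158 -0.0414] rim 0.1875 F [-1.6  1.5 -6.4] pitch 0.73 Mz -0.07
t 30.92 yaw 22.0 C [ 0.6157 -0.0413] rim 0.1874 F [-0.2  3.2 -6.9] pitch 0.66 Mz -0.2
yaw 17 rim 0.1875 row [1.08, 0.06, -0.01] [-0.0016, -0.0035, 0.0873]
yaw 18.5 rim 0.1875 row [0.77, 0.04, -0.01] [-0.0016, -0.0025, 0.0612]
yaw 20 rim 0.1875 row [0.45, 0.02, -0.01] [-0.0016, -0.0014, 0.035]
yaw 22 rim 0.1875 row [0.04, 0.01, -0.01] [-0.0016, -0.0, 0.0001]
```

The stop is felt at a yaw of about 19°: the torque about the cup axis grows by about 0.2 Nm/deg beyond it. I ease back to 18° and lower the lugs into the pockets.

```bash
python3 -m handwheel '[[1.5,0.29,0.02,0,0,0,0.023],[1.5,0.58,0.03,0,0,-0.001,0.047],[1.5,0.86,0.05,0,0,-0.0027,0.07],[1.5,0.86,0.05,0,0,-0.0027,0.07]]' >/dev/null; python3 tw.py; python3 -m handwheel '[[1.5,0,0,0.2,0,0,0],[1.5,0,-0.01,0.4,0,0,0],[1.5,0,-0.02,0.6,0,0,0],[1.5,0,-0.02,0.6,0,0,0]]' >/dev/null ; python3 tw.py;python3 -c "
from h import *
for z in(.178,.177,.176): crow(18,z,-.041,(.6157,-.041))"
```

```text
t 31.25 yaw 18.0 C [ 0.6161 -0.0416] rim 0.1876 F [-2.1 -3.  -7.3] pitch 1.09 Mz -0.17
t 31.58 yaw 18.0 C [ 0.6165 -0.0419] rim 0.1815 F [-1.8 -1.3 -4.6] pitch 0.69 Mz -0.09
yaw 18 rim 0.178 row [0.12, -0.06, 0.35] [-0.0008, 0.0024, 0.0008]
yaw 18 rim 0.177 row [0.12, -0.06, 0.45] [-0.0008, 0.0024, 0.0008]
yaw 18 rim 0.176 row [0.12, -0.07, 0.55] [-0.0008, 0.0024, 0.0008]
```

```bash
python3 -m handwheel '[[1.5,0,-0.06,0.15,0,0,0],[1.5,0,-0.07,0.3,0,0,0],[1.5,0,-0.08,0.4,0,0,0],[1.5,0,-0.08,0.4,0,0,0]]' >/dev/null; python3 tw.py;  python3 -m handwheel '[[1.5,0,0,0.1,0,0,0],[1.5,0,0,0.1,0,0,0]]' >/dev/null ; python3 tw.py
cat > lev.py <<'E'
from h import *
s=ctrl.observe();c=cap('side');W=cloud(c)
R=np.array(s['ee_rot']);g=(np.array(s['tool_pos'])-.0187*R[:,2]);u=R[:2,1]/np.linalg.norm(R[:2,1]);n=np.array([-u[1],u[0]])
D=W[...,:2]-g[:2];t=D@u;q=D@n
m=(t>-.052)&(t<-.012)&(abs(q)<.010)&(abs(W[...,2]-g[2]-.012)<.006)
p=np.polyfit(t[m],W[...,2][m]-g[2]-.012,1);print('handle n',m.sum(),'slope deg (neg: end up)',np.degrees(p[0]).round(2),'dz at 0',p[1].round(4))
E
python3 lev.py
```

```text
t 31.92 yaw 18.0 C [ 0.6169 -0.0422] rim 0.178 F [-1.3  0.6  0.9] pitch -0.12 Mz 0.12
t 32.08 yaw 18.0 C [ 0.6171 -0.0422] rim 0.1772 F [-2.1  1.2  1.6] pitch 0.07 Mz 0.15
handle n 150 slope deg (neg: end up) 0.16 dz at 0 0.0004
```

The vertical force has flipped sign at rim height 177 mm and the handle is level, so the lugs rest on the pocket floors. I relieve the residual side force, then try the lock gently both ways.

```bash
python3 -m handwheel '[[1.5,0.03,-0.12,-0.02,0,0,0],[1.5,0.03,-0.14,-0.03,0,0,0],[1.5,0.03,-0.14,-0.03,0,0,0]]' >/dev/null; python3 tw.py; python3 -m handwheel '[[1.5,0.21,0,0,0,0,0.018],[1.5,0.42,0.01,0,0,-0.001,0.035],[1.5,0.63,0.02,0,0,-0.002,0.053],[1.5,0.63,0.02,0,0,-0.002,0.053]]' >/dev/null; python3 tw.py;  python3 -m handwheel '[[1.5,-0.21,0.01,0,0,0,-0.018],[1.5,-0.42,0.01,0,0,0.001,-0.035],[1.5,-0.64,0.02,0,0,0.002,-0.054],[1.5,-0.64,0.02,0,0,0.002,-0.054]]' >/dev/null; python3 tw.py
```

```text
t 32.38 yaw 18.0 C [ 0.6169 -0.0425] rim 0.1779 F [1.6 3.1 0.1] pitch -0.49 Mz 0.22
t 32.72 yaw 14.9 C [ 0.6163 -0.0426] rim 0.1777 F [-2.2 -1.8 -0.2] pitch 0.28 Mz 0.05
t 33.05 yaw 18.1 C [ 0.6166 -0.0428] rim 0.1778 F [-1.1  0.5  0.4] pitch -0.06 Mz 0.12
```

```bash
python3 -m handwheel '[[1.5,-0.12,0,0,0,0,-0.01],[1.5,-0.25,0,0.02,0,0.001,-0.021],[1.5,-0.25,0,0.02,0,0.001,-0.021],[1.5,-0.25,0,0.02,0,0.001,-0.021]]' >/dev/null; python3 tw.py; python3 -m handwheel '[[2.6,0,0,0,0,0,0],[3,0,0,0,0,0,0],[3.5,0,0,0,0,0,0],[3.5,0,0,0,0,0,0]]' 10 >/dev/null; python3 tw.py; python3 lev.py
```

```text
t 33.38 yaw 19.3 C [ 0.6165 -0.0427] rim 0.1776 F [-0.9  1.6  0.9] pitch -0.08 Mz 0.08
t 33.72 yaw 19.3 C [ 0.617 -0.043] rim 0.1777 F [-0.1 -0.4 -0.7] pitch 0.04 Mz 0.02
handle n 132 slope deg (neg: end up) -1.19 dz at 0 -0.0015
```

```bash
python3 -m handwheel '[[6,0,0,0,0,0,0],[6,0,0,0,0,0,0],[6,0,0,0,0,0,0],[6,0,0,0,0,0,0],[6,0,0,0,0,0,0],[6,0,-0.1,-1.5,0,0,0],[6,0,-0.3,-4,0,0,0],[6,0,-0.5,-7,0,0,0],[6,0,-1,-9,0.04,0,0],[6,0,-1,-9,0.04,0,0]]'
python3 - <<'E'
from h import *
for n in('side','scene'):
    c=cap(n);W=cloud(c);im=c['image'].astype(int)
    r=np.radians(19);u=np.array([np.cos(r),np.sin(r)]);nn=np.array([-u[1],u[0]]);D=W[...,:2]-[.6155,-.0423];t=D@u;q=D@nn
    m=(t<-.085)&(t>-.178)&(abs(q)<.013)&(W[...,2]>.12)&(W[...,2]<.175)
    if m.sum()<30: print(n,'none',m.sum());continue
    P=W[m];pf=np.polyfit(t[m],q[m],1)
    top=m&(abs(q-np.polyval(pf,t))<.008)
    for lo in np.arange(-.18,-.08,.012):
        k=top&(t>lo)&(t<lo+.012)
        if k.sum()>3:print(n,lo.round(3),k.sum(),np.percentile(W[k][:,2],[50,75,90]).round(4),'q',np.median(q[k]).round(4))
    print('yaw',19+np.degrees(pf[0]))
c=cap('side');save('s5.png',cv2.resize(c['image'][90:270,300:480],None,fx=3,fy=3,interpolation=2))
E
```

```text
time_s: 34.6
tool_pos: [0.4927, -0.0881, 0.2226]
ee_rot: [[-0.33, 0.944, 0.015], [0.944, 0.33, -0.008], [-0.012, 0.011, -1.0]]
force: [1.3, 0.9, -0.4]
grip_width: 0.06
side -0.18 51 [0.1578 0.1597 0.1606] q 0.0056
side -0.168 54 [0.1583 0.1591 0.16  ] q 0.0081
side -0.156 55 [0.1577 0.1592 0.1602] q 0.0088
side -0.144 52 [0.1582 0.1595 0.1604] q 0.0073
side -0.132 57 [0.1575 0.1591 0.1602] q 0.0082
side -0.12 48 [0.1579 0.1589 0.1601] q 0.0085
side -0.108 43 [0.1577 0.1589 0.1601] q 0.0091
side -0.096 28 [0.1529 0.1575 0.1593] q 0.0112
yaw 20.11826026926415
scene none 0
```

View pics/s5.png

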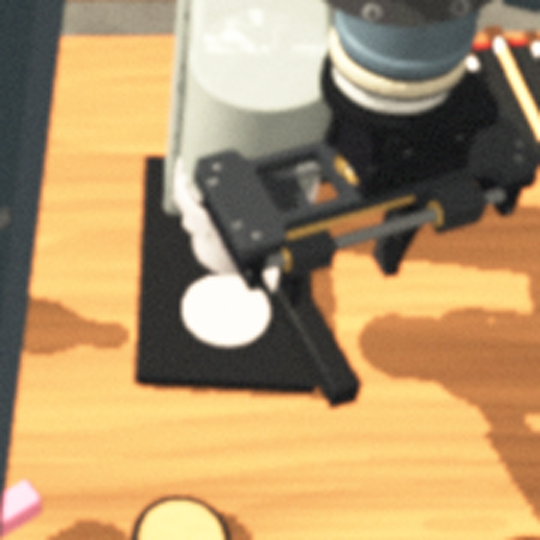

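The side crop shows the handle hanging free from (270,270) to (345,395), with the gripper clear above it. Handle heights are uniform at about 158–159 mm, against 159 expected. I back away and check once more.

```bash
python3 -m handwheel '[[6,-1,-3,-2,0,0,0],[6,-2,-6,-5,0,0,0],[6,-4,-9,-8,0,0,0],[6,-6,-10,-10,0,0,0],[6,-9,-10,-10,0,0,0],[6,-12,-10,-10,0,0,0],[6,-12,-10,-10,0,0,0],[6,-12,-10,-10,0,0,0]]' |head -2
python3 - <<'E'
from h import *
c=cap('side');W=cloud(c);im=c['image'].astype(int);save('s6.png',cv2.resize(c['image'][70:290,230:510],None,fx=2.7,fy=2.7,interpolation=2))
m=(W[...,2]>.148)&(W[...,2]<.165)&(W[...,0]<.56)&(W[...,0]>.42)&(W[...,1]>-.16)&(W[...,1]<0)&(im.max(2)<80)
P=W[m];mu=P.mean(0);v=np.linalg.svd(P[:,:2]-mu[:2],full_matrices=False)[2][0];v*=np.sign(v[0]);t=(P[:,:2]-mu[:2])@v
print(len(P),mu.round(4),'yaw',np.degrees(np.arctan2(v[1],v[0])).round(2),'ext',t.min().round(3),t.max().round(3),'slope',np.degrees(np.polyfit(t,P[:,2],1)[0]).round(2),'axis pt',(mu[:2]+v*(.0+.13)).round(4))
d0=np.load('side.npz')
for nme,b in dict(jar=(250,155,295,210),comp=(340,250,382,292)).items():
    for WW in(d0['W'],W):
        w=WW[b[1]:b[3],b[0]:b[2]].reshape(-1,3);w=w[w[:,2]>.008];print(nme,np.median(w,0).round(4))
st()
E
```

```text
time_s: 35.42
tool_pos: [0.4338, -0.2332, 0.3163]
431 [ 0.4869 -0.0823  0.1576] yaw 18.03 ext -0.045 0.055 slope 0.56 axis pt [ 0.6105 -0.042 ]
jar [0.613  0.2115 0.0762]
jar [0.1502 0.1147 0.657 ]
comp [0.4004 0.0082 0.0184]
comp [0.3967 0.012  0.0188]
t 35.47 gp [ 0.4332 -0.232   0.3349] yaw 19.200000000000003 z [ 3.5e-03  5.0e-04 -1.0e+00] F [ 0.08  0.52 -0.53] M [0.118 0.028 0.011] w 0.06
```

View pics/s6.png

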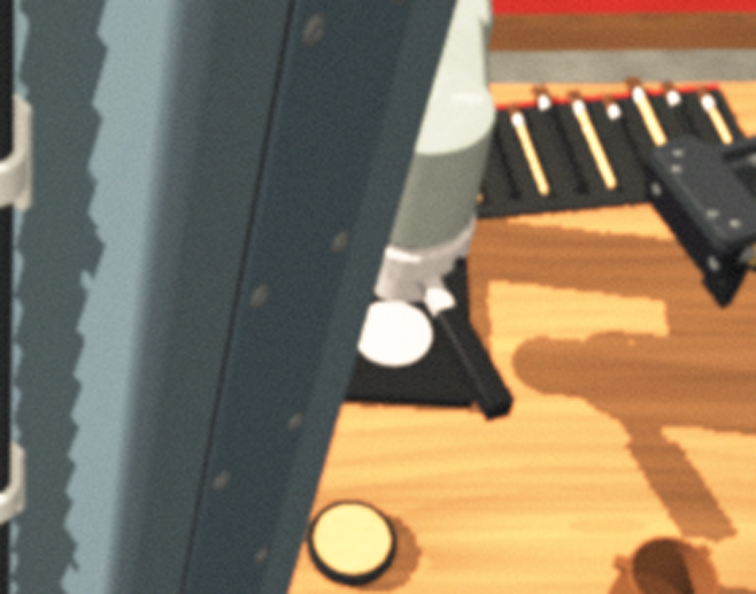

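The side crop shows the cup hanging in the collar, its handle free from (440,300) to (497,408) at a yaw of about 18° and level. The compact at (352,540) is in place and the robot is clear.

```bash
python3 -c "
from bench import ctrl
print(ctrl.hand_in())"
```

```text
the job is handed in; nothing more can be done
None
```

The job is handed in at about 35.5 s of the 72 s allowed. The cup hung free in the collar, and the robot was about 0.2 m away when I checked.

**What I did**
- I gripped the steel cup's handle from above and carried it under the mixer head.
- My first two sweeps missed the slots because the cup was about 1 mm off centre. I found the bore's centre by light side contacts and swept again.
- The lugs dropped into the slots at about -13° world yaw. The last steps of that sweep pushed on against the slot wall, an estimated 1 Nm, before I backed off.
- I raised the rim to about 187 mm and twisted anticlockwise to the stop, which I felt at about 19°. I pushed about 3° past it, to an estimated 0.6 Nm.
- I then eased back and lowered the lugs into the pockets, tried the lock about 3° back and about 1° forward, and let go.

**Last checks**
- **Height:** the handle top was at 158–159 mm, against 159 mm expected when locked.
- **Level:** the handle slope read +0.6° in the last view. It had read about -1.2° just after I loosened the grip, and was uniform in height after full release. I put the difference down to camera noise.
- **Yaw:** the handle fitted at 18°. A rougher estimate just before gave about 16°, so how far it sits from the stop is only known to about 2°.
- **Bystanders:** the compact looked undisturbed. The jar was hidden behind the arm in the last view, so its final position was not measured, and I never measured the palette.

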